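Open the sprung sample case and post its core cassettes in the drop box

ROBOT

A 6-joint arm with a two-finger parallel gripper is mounted at the origin on the work surface. World frame = base frame: x ahead of the robot, y to its left, z up, the work surface at z = 0. Lengths are in mm, angles in degrees, forces in N, time in s.
With the tool pointing down it reaches from about 350 to 850 mm from the base axis. Payload 8.1 kg.
Tool frame: the origin (TCP) lies at the very end of the fingers, on their centre line; the grasp point (between the pads) lies 19 mm behind it; z points along the fingers, y is the line along which they close (so a half turn about z gives the same grasp; the last joint's range is limited). The gripper opens to 85 mm and grips with 20 to 120 N. Pads are 22 mm wide; open, the fingers measure 114 mm over their backs; the gripper's body (76 mm by 85 mm) begins 54 mm behind the grasp point. The pads swing forward as they close: fully open they stand 13 mm farther back than shut.
Start: joints at [64.32, 7.471, 85.268, -0, 87.261, -4.893], TCP at [212.915, 560.957, 231.292] pointing down, gripper open.
Joint ranges: [-169.43, 169.43], [-51.17, 129.36], [1.28, 143.12], [-76.62, 256.62], [0, 156.53], [-152.29, 152.29]. Speed limits (degrees/s): [136.94, 136.94, 159.86, 180, 180, 180].

INTERFACE

Orientations are given as [roll, pitch, yaw] about the fixed x, y, z axes, in that order (R = Rz(yaw) Ry(pitch) Rx(roll)).
In Python, from bench import sense, eyes, job, models gives the robot as it stands. The module is installed in compiled form; this text tells all that it offers.
- The arm moves only by the tool apply_moves, never from a script. Its argument "rows" is a list of rows, each a list of 6 numbers: the shift along the tool's x, y, z in mm, then the turn, a rotation vector about the tool's x, y, z in rad. In form: [[dx, dy, dz, rx, ry, rz], ...]. A call has exactly 5 rows; each row shifts and turns the commanded pose from where the row before left it, along the tool's axes as they then stand; what a row does not reach is not made up. A row lasts 1/8 s, in which the tool goes at most 62.5 mm and 10.7 degrees, less where a joint would pass 70% of its speed; a pose out of reach is approached as far as the arm can. A call is refused whole if a number of a shift passes 62.5 or a number of a turn 0.188, either way. A call with a gripper value outside its range is refused whole. "fingers" is the finger opening in mm, from 0 to 85.4, set as the call begins (left out, the last holds). The fingers move at their own pace and stop on an object; "grip_force" is the grip in N (left out, the last holds). Time passes only in rows, so rows that do not move let the fingers close, or fill a call up. It gives the time, the measured TCP pose, the force, the opening and the grip force at its end, in the units of the state.
- sense(): the state, without advancing time (a new reading comes with each control period).
- eyes.snapshot(name): name is "side" or "top" or "wrist"; returns (picture, depth): 400x640x3 uint8, red, green, blue; 400x640 float32, mm along the optical axis (not along the pixel's ray), 0 where there is no reading.
- eyes.get_calibration(name): a dict with "intrinsics" (3x3 intrinsics, pixels), "D" ([k1, k2, p1, p2, k3] as OpenCV has them; the pictures are not rectified), "R" (3x3) and "t" (3): a world point X has camera coordinates R X + t; the wrist camera has in their place "mount" (4x4, takes a point from camera to tool coordinates, whose origin is the TCP and whose axes are the flange's). Camera axes: x right, y down, z forward; pixel columns grow to the right and rows downward; lengths in mm; the calibration is good to about 2 mm. A picture is of the moment at which its call begins: read the wrist's pose just before it. get_calibration takes no time and is no camera call.
- job.hand_in(): hands the job in; it is judged then, once.
Trained networks look in the newest picture that a camera, given by its name, has taken for a name from the list of things; names that differ only in an ending like _2 or _b are one class to them, and where a whole thing is asked for, a point or a joint stands for the part that bears it (a point fixed in the world has none). Each returns a list of dicts, best first, with "confidence" (0 to 1); they miss things now and then, are a little off and sometimes report something else, mostly with a low value. They report only what shows in the picture. A call takes as long as a camera call. They do not tell look-alikes from the thing itself.
- models.boxes_of(name, camera): "xyz" ([x, y, z] in mm, in world coordinates, good to about 4 mm: the middle of the surface that is visible of it).
- models.cut_out(name, camera): "pixels" (400x640 bool, what is visible of it).
- models.place_of(name, camera): "xyz" ([x, y, z] in mm, in world coordinates, good to about 4 mm: a listed point, or the origin of a listed thing).
The state is a dict: "time": time; "joint_pos": joint angles; "qd": joint speeds; "joint_efforts": joint torques, N m; "tool_pos": TCP position; "tcp_rot": TCP orientation; "ft_force": force on the tool from outside, world axes, zero at the start; "wrist_torque": the same for the moment, N m; "finger_gap": finger opening in mm; "grip_force": force on a finger pad.
Only numpy, scipy, OpenCV 4.12 (cv2) and the standard library are available. Lean on these libraries where they do the work, as an engineer would, in place of code of your own. Each camera call takes 0.05 s, during which the arm holds its last target. There are 200 camera calls.

TASK

Lift the canister by its bail off the drop box's ledge and stand it in the middle of the cork mat; press the red catch of the orange case and steady the lid all the way up so that it never flies open. Post every core cassette, those in the case and any lying on the counter, through the flap into the drop box so that the flap falls shut behind it. Finally press the lid shut until its catch holds, and leave the other things on the counter where they are.

Things in the scene. Friction and masses are not known exactly. Their poses are not given: they have to be found in the camera images.
- dropbox: Fixed grey sample drop box, 540 x 136 x 212 mm high. Origin on the counter under the front face of its doorway; its x points level through the doorway into the box, z up. The open ledge is at x = -150 to 0 mm; a yellow frame (x = 0 to 12 mm) stands round the doorway, 84 mm wide and 62 mm high above the ledge, lintel top at z = 212 mm; the covered well follows. The doorway is the only way in.
- ledge (a point): Centre of the top of the drop box's ledge, 75 mm in front of the doorway: flat, 150 mm long, 136 mm wide, 140 mm above the counter, with lips 6 mm wide and 10 mm high along both long sides.
- well (a point): Middle of the sloping floor of the drop box's well, 235 mm past the doorway. It is 370 mm long, 124 mm wide, under a clear cover, its polished floor falling from the doorway to 12 mm above the counter at the far end. A cassette slides in by itself once well over half of it is past the doorway, so fingers standing upright in front of the lintel can push it far enough.
- flap (a joint): Sprung aluminium flap, 80 x 56 mm, hung from the top of the doorway just behind its frame: 0 rad hanging shut, grows to 1.5 as it swings inwards (away from the ledge). Pushes back with under 1 N.
- case: Fixed orange sample case, 136 (x) x 270 (y) x 62 mm high without lid, walls and floor 6 mm. Origin on the counter under its centre; x from the catch side to the hinge side. Inside, places for three cassettes lying along the case's x at y = -70, 0 and 70 mm, on the 6 mm floor between ribs 8 mm above the floor; some places may be empty.
- hinge (a point): Middle of the lid's hinge line, on the case's far rim (68 mm along the case's x, 62 mm up); the hinge runs along the case's y. Does not move. The lid is 138 mm from here to its front edge, 272 mm wide, and its outer face lies 11 mm above the hinge line when shut.
- lid (a joint): Sprung orange lid. 0 rad shut and latched; opens upwards to a stop at 1.95 rad and stays open. Its spring drives it with about 0.4 N m at 0, 0.2 at 1.0 and 0.15 at 1.5 rad: let go near shut it flies open at 7 rad/s, let go past about 1.2 rad it meets the stop softly. To shut: push the outer face down beside the pad, not on it (about 10 N at 90 mm from the hinge), to 0; the catch snaps in.
- pad (a point): Middle of the top of the catch's red press pad, 40 x 44 mm, on the lid near its front edge, 110 mm from the hinge line and 25 mm above it when shut; moves with the lid. Pressed down 5 to 7 mm (about 2 N) it unhooks the lid, which then rises with the pad as the finger is raised, pressing on it with about 3.5 N at first.
- catch (a joint): Rocking angle of the catch pad: 0 at rest, unhooked from about 0.16, fully pressed 0.24 rad. Its steel hook reaches 30 mm below the lid at the front edge, outside the shut case; with the lid open the hook sticks out from the lid's inner side, high above the hinge.
- canister: Galvanized canister, 72 mm across, 86 mm high, 0.3 to 0.5 kg, with a fixed wire bail; origin at the centre of its underside, z up; the bail lies in its y-z plane. Starts upright on the ledge.
- bail (a point): Middle of the bail's straight top bar, 138 mm above the canister's underside; bar 9 mm thick, 48 mm long along the canister's y, 50 mm clear beneath.
- mat: Round cork mat, 116 mm across, 4 mm thick, fixed on the counter; origin at the centre of its underside.
- cassette1: Core cassette: aluminium bar with blue ends, 80 (its x) x 36 x 36 mm, 0.15 kg, smooth; origin at the centre of its underside. Starts lying in the shut case. May be absent.
- cassette2: Core cassette: aluminium bar with blue ends, 80 (its x) x 36 x 36 mm, 0.15 kg, smooth; origin at the centre of its underside. Starts lying in the shut case. May be absent.
- cassette3: Core cassette: aluminium bar with blue ends, 80 (its x) x 36 x 36 mm, 0.15 kg, smooth; origin at the centre of its underside. Starts lying in the shut case. May be absent.
- cassette4: Core cassette: aluminium bar with blue ends, 80 (its x) x 36 x 36 mm, 0.15 kg, smooth; origin at the centre of its underside. Starts lying on the counter outside the case. May be absent.
- heater: Grey ceramic heater core, 52 mm across, 90 mm high, standing; a bystander. Origin at the centre of its underside.
- flask: Silvered vacuum flask, 84 mm across, 225 mm high, standing; a bystander. Origin at the centre of its underside.
- spanner: Loose steel spanner, 170 mm long, flat on the counter; a bystander. Origin at the centre of its underside.
- mug: Blue mug, 80 mm across, 90 mm high; a bystander. Origin at the centre of its underside.
- jar: Amber jar, 64 mm across, 90 mm high; a bystander. Origin at the centre of its underside.
- brush: Hand brush lying on the counter; a bystander. Origin at the centre of its underside.
- driver: Screwdriver lying on the counter; a bystander. Origin at the centre of its underside.
Mind the look-alikes: they are no part of the job. What is shaped like the cassette4 but black or turquoise is not meant. Of the things that look like the canister, the smaller one is meant.

How it is judged:
By the outcome, as a careful person would: the job done as asked, in the order asked, and still so for the second after the job is handed in, with the robot touching nothing.
Of cassette1, cassette2, cassette3, cassette4 only 2 to 4 are there at a start; the rules pass over those that are not, and their reading is None.
At some moment in a run one of cassette1, cassette2, cassette3, cassette4 may be knocked a few centimetres aside while the robot is not near it.
It also fails if it takes over 210 s, if anything falls off the work surface, if the arm or the gripper's body presses on something with over 40 N, if the wrist force passes 120 N, or if a joint passes its speed limit or range.

## Working session

There is one attempt and no reset: what is moved stays moved. The work goes in short steps, Python scripts to look and compute and a tool call to move; the robot and the scene stay as the last step left them, time stands still between calls to the robot, and variables do not carry over. Pictures are saved under pics/ and viewed, at most 14 in all, crops included, and the job is handed in when it is done.

Besides the shell and the picture viewer there is one more tool, called as a command line: name --pt "numbers of a row" for each row, then --argument value for the rest. apply_moves: Moves the arm, as the interface text tells. Its arguments: {"type":"object","properties":{"rows":{"type":"array"},"fingers":{"type":"number"},"grip_force":{"type":"number"}},"required":["rows"]}

```bash
mkdir -p pics
cat > h.py <<'E'
import numpy as np, cv2
from bench import sense, eyes, job, models
from scipy.spatial.transform import Rotation as Ro
def snap(n,f=None):
    s=sense(); p,d=eyes.snapshot(n)
    if f: cv2.imwrite('pics/'+f,cv2.cvtColor(p,cv2.COLOR_RGB2BGR))
    return p,d,s
def cloud(n,d,s):
    c=eyes.get_calibration(n); K=np.array(c['intrinsics'],float); D=np.array(c['D'],float)
    v,u=np.mgrid[0:400,0:640]
    q=cv2.undistortPoints(np.stack([u.ravel(),v.ravel()],1).astype(np.float64)[:,None],K,D).reshape(400,640,2)
    P=np.dstack([q,np.ones((400,640))])*d[...,None]
    if n=='wrist':
        M=np.array(c['mount']); P=P@M[:3,:3].T+M[:3,3]
        R=Ro.from_euler('xyz',s['tcp_rot'],degrees=True).as_matrix()
        P=P@R.T+np.array(s['tool_pos'])
    else: P=(P-np.array(c['t']))@np.array(c['R'])
    P[d<=0]=np.nan
    return P
def st():
    s=sense(); print('t',round(s['time'],2),'tcp',np.round(s['tool_pos'],1),'rot',np.round(s['tcp_rot'],1),'F',np.round(s['ft_force'],1),'gap',round(s['finger_gap'],1),'grip',np.round(s['grip_force'],1),'j',np.round(s['joint_pos'],0)); return s
E
python3 - <<'E'
from h import *
st()
for cam in ['top','side']:
    p,d,s=snap(cam,cam+'0.png'); P=cloud(cam,d,s); np.save(cam+'0.npy',P)
    for n in ['dropbox','ledge','well','case','hinge','pad','canister','bail','mat','cassette1','cassette4','heater','flask','spanner','mug','jar','brush','driver']:
        try: r=models.place_of(n,cam)
        except Exception as e: print(n,e); continue
        print(cam,n,[(np.round(x['xyz']).astype(int).tolist(),round(x['confidence'],2)) for x in r[:4]])
E
```

```text
t 0.0 tcp [212.7 560.4 230.2] rot [-179.9   -0.   159.2] F [0.4 0.8 0.3] gap 85.5 grip 0.0 j [64.  8. 85.  0. 87. -5.]
top dropbox [([643, -190, -4], 0.85)]
top ledge [([629, -119, 144], 0.64)]
top well []
top case [([540, 237, -1], 0.75), ([629, -117, 142], 0.2)]
top hinge [([614, 245, 59], 0.81), ([626, -108, 276], 0.53)]
top pad [([508, 230, 87], 0.5)]
top canister [([824, -105, 2], 0.96), ([626, -100, 141], 0.78)]
top bail [([824, -101, 192], 0.75), ([625, -102, 275], 0.7)]
top mat [([435, -148, 0], 0.91), ([525, 551, 3], 0.43), ([625, -99, 277], 0.32), ([628, -120, 142], 0.19)]
top cassette1 [([440, 2, 4], 0.67), ([283, -219, 1], 0.54), ([442, -490, -4], 0.52)]
top cassette4 [([440, 2, 4], 0.67), ([283, -219, 1], 0.54), ([442, -490, -4], 0.52)]
top heater [([447, -353, -2], 0.71), ([433, -148, -1], 0.19)]
top flask [([766, 48, 0], 0.71)]
top spanner [([362, 46, -1], 0.67), ([764, 46, -2], 0.37)]
top mug [([524, 552, 2], 0.56)]
top jar [([315, -438, -2], 0.65), ([438, -148, -2], 0.16)]
top brush [([351, 474, 0], 0.95)]
top driver [([307, 232, -1], 0.64)]
side dropbox [([640, -191, 5], 0.66)]
side ledge [([527, 555, 3], 0.69), ([629, -115, 140], 0.68)]
side well [([687, -423, 46], 0.69), ([762, 45, -3], 0.3)]
side case []
side hinge [([615, 246, 66], 0.9)]
side pad [([506, 232, 90], 0.8)]
side canister [([818, -100, -2], 0.62), ([626, -102, 140], 0.58), ([363, 48, 0], 0.45)]
side bail [([620, -99, 279], 0.9), ([641, -192, 5], 0.74), ([820, -105, 190], 0.68)]
side mat [([437, -156, -3], 0.65)]
side cassette1 [([444, -3, -4], 0.88), ([446, -487, -1], 0.68), ([279, -222, 5], 0.57)]
side cassette4 [([444, -3, -4], 0.88), ([446, -487, -1], 0.68), ([279, -222, 5], 0.57)]
side heater [([449, -357, 1], 0.69)]
side flask []
side spanner [([364, 49, 0], 0.83)]
side mug [([525, 553, 3], 0.85), ([621, -101, 275], 0.21)]
side jar [([316, -430, 1], 0.57)]
side brush [([340, 478, 2], 0.88)]
side driver []
```

View pics/top0.png

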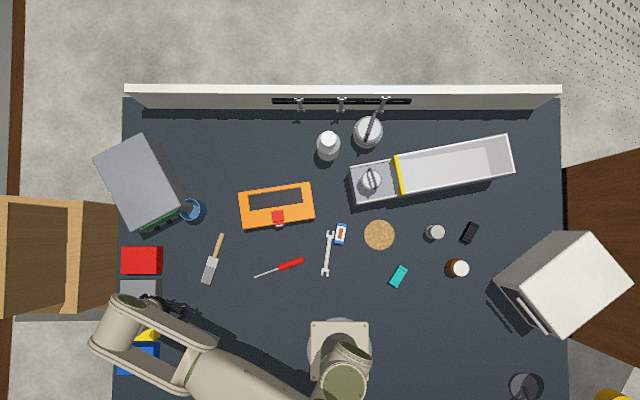

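View pics/side0.png

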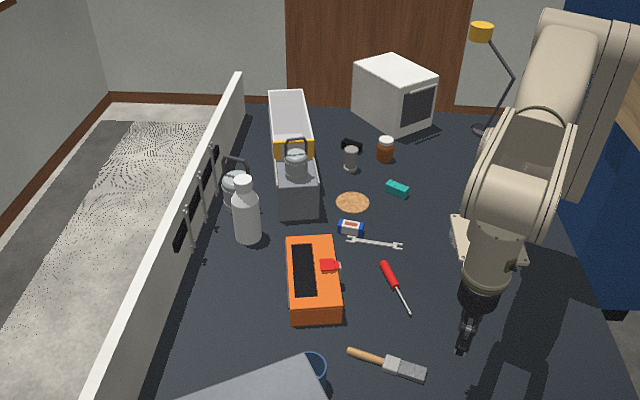

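Run:
```python
from h import *
T=np.load('top0.npy'); S=np.load('side0.npy')
A=np.vstack([T.reshape(-1,3),S.reshape(-1,3)]); A=A[np.isfinite(A[:,0])]
def sel(x0,x1,y0,y1,z0,z1):
    m=(A[:,0]>x0)&(A[:,0]<x1)&(A[:,1]>y0)&(A[:,1]<y1)&(A[:,2]>z0)&(A[:,2]<z1); return A[m]
def rect(n,Q):
    r=cv2.minAreaRect(Q[:,:2].astype(np.float32)); print(n,len(Q),np.round(r[0],1),np.round(r[1],1),round(r[2],1),'z',np.round(np.median(Q[:,2]),1))
rect('bail',sel(590,660,-140,-60,270,290))
rect('canister top',sel(570,680,-160,-50,218,236))
rect('lintel',sel(540,740,-260,-150,207,220))
rect('ledge',sel(540,740,-190,-20,134,145))
rect('ledge+lips',sel(540,740,-190,-20,134,155))
rect('lid',sel(430,650,80,400,66,80))
rect('pad',sel(450,560,190,280,82,100))
rect('cass4',sel(390,490,-50,50,30,42))
rect('mat',sel(360,500,-220,-80,2.5,7))
P=sel(360,500,-220,-80,2.5,7);
```

```text
bail 127 [623.3 -97.9] [64.8 18.4] 17.7 z 280.7
canister top 530 [622.5 -98.4] [68.3 72.8] 0.4 z 225.9
lintel 1161 [ 648.7 -227.1] [137.3  88.9] 10.7 z 212.4
ledge 1517 [ 627.5 -117.3] [135.2 159.9] 11.5 z 140.0
ledge+lips 1956 [ 627.4 -118.2] [137.9 161.7] 10.8 z 141.1
lid 5951 [542.9 237. ] [153.9 279.8] 9.3 z 73.8
pad 381 [517.4 233.6] [86.4 79.9] 49.2 z 87.7
cass4 355 [442.4  -1. ] [41.5 81.6] 77.6 z 35.4
mat 943 [ 429.4 -149.9] [139.8 135.4] 89.8 z 4.4
```

The top picture shows the canister on the ledge at (370,183), the larger look-alike at (368,130) and the mat at (379,235). The case is at (277,205) with its pad at (278,216), and cassette4 is at (341,233) right beside the spanner at (328,250). The black bar (469,233) and the turquoise bar (398,276) are decoys. The side picture agrees.

```bash
cat >> h.py <<'E'
def plan(pos,yaw,n,start=None):
    """rows (n) from start (pos,yaw; tool down) to target; shift in the tool frame at row start"""
    if start is None:
        s=sense(); p=np.array(s['tool_pos'],float); y=s['tcp_rot'][2]
    else: p,y=np.array(start[0],float),start[1]
    dy=(yaw-y+180)%360-180; d=(np.array(pos)-p)/n
    for i in range(n):
        R=(Ro.from_euler('z',y+dy*i/n,degrees=True)*Ro.from_euler('x',180,degrees=True)).as_matrix()
        r=R.T@d; print([float(round(v,1)) for v in r]+[0,0,float(round(-np.radians(dy/n),3))])
E
python3 - <<'E'
from h import *
st()
T=np.load('top0.npy').reshape(-1,3); S=np.load('side0.npy').reshape(-1,3)
for n,A in (('top',T),('side',S)):
    A=A[np.isfinite(A[:,0])]
    for zlo in (268,274):
        m=(abs(A[:,0]-623)<45)&(abs(A[:,1]+98)<45)&(A[:,2]>zlo)&(A[:,2]<295); Q=A[m]
        if len(Q)<5: continue
        w,v=np.linalg.eigh(np.cov(Q[:,:2].T)); print(n,zlo,len(Q),Q.mean(0).round(1),np.degrees(np.arctan2(v[1,1],v[0,1])).round(1),np.sqrt(w).round(1))
for c in ('top','side'):
    p,d,s=snap(c)
    P=cloud(c,d,s)
    for r in models.cut_out('mat',c)[:2]:
        q=P[r['pixels']]; q=q[np.isfinite(q[:,0])]; print('mat',c,r['confidence'],np.median(q,0).round(1),q.min(0).round(),q.max(0).round())
print(eyes.get_calibration('wrist')['mount'])
plan([623,-98,380],-60+180,15)
E
```

```text
t 1.9 tcp [212.9 561.  231.3] rot [-180.    -0.   159.2] F [-0.2 -0.3 -0.9] gap 85.2 grip 0.0 j [64.  7. 85.  0. 87. -5.]
top 268 58 [ 624.2 -102.4  280.5] -161.3 [ 2.6 19.2]
top 274 54 [ 624.6 -102.3  281.1] -162.1 [ 2.6 18.4]
side 268 73 [623.8 -97.7 278.8] -162.7 [ 3.4 20.4]
side 274 59 [623.  -98.1 280.5] -161.9 [ 3.3 17.5]
mat top 0.75 [ 438.7 -153.3    4.6] [ 381. -211.   -9.] [497. -95.  16.]
mat side 0.8 [ 438.  -148.8    4.4] [ 383. -213.   -3.] [493. -91.  12.]
mat side 0.28 [540.  283.4  73.2] [456.  94.  -4.] [634. 384.  93.]
[[ 7.42053531e-04 -9.52536671e-01 -3.04422961e-01  7.71952362e+01]
 [ 9.99999503e-01  9.09597034e-04 -4.08547927e-04  7.14800318e-01]
 [ 6.66059105e-04 -3.04422506e-01  9.52536873e-01 -1.42249392e+02]
 [ 0.00000000e+00  0.00000000e+00  0.00000000e+00  1.00000000e+00]]
[-41.1, -31.4, -9.9, 0, 0, 0.046]
[-42.5, -29.5, -9.9, 0, 0, 0.046]
[-43.8, -27.5, -9.9, 0, 0, 0.046]
[-45.0, -25.5, -9.9, 0, 0, 0.046]
[-46.2, -23.4, -9.9, 0, 0, 0.046]
[-47.2, -21.3, -9.9, 0, 0, 0.046]
[-48.1, -19.1, -9.9, 0, 0, 0.046]
[-48.9, -16.9, -9.9, 0, 0, 0.046]
[-49.6, -14.6, -9.9, 0, 0, 0.046]
[-50.3, -12.3, -9.9, 0, 0, 0.046]
[-50.8, -10.0, -9.9, 0, 0, 0.046]
[-51.2, -7.7, -9.9, 0, 0, 0.046]
[-51.5, -5.4, -9.9, 0, 0, 0.046]
[-51.7, -3.0, -9.9, 0, 0, 0.046]
[-51.7, -0.7, -9.9, 0, 0, 0.046]
```

Run:
```python
from h import *
plan([623,-98,370],198,15)
```

```text
[-41.1, -31.4, -9.2, 0, 0, -0.045]
[-39.7, -33.2, -9.2, 0, 0, -0.045]
[-38.2, -35.0, -9.2, 0, 0, -0.045]
[-36.5, -36.6, -9.2, 0, 0, -0.045]
[-34.8, -38.2, -9.2, 0, 0, -0.045]
[-33.1, -39.8, -9.2, 0, 0, -0.045]
[-31.3, -41.2, -9.2, 0, 0, -0.045]
[-29.4, -42.6, -9.2, 0, 0, -0.045]
[-27.4, -43.9, -9.2, 0, 0, -0.045]
[-25.4, -45.1, -9.2, 0, 0, -0.045]
[-23.3, -46.2, -9.2, 0, 0, -0.045]
[-21.2, -47.2, -9.2, 0, 0, -0.045]
[-19.1, -48.1, -9.2, 0, 0, -0.045]
[-16.9, -48.9, -9.2, 0, 0, -0.045]
[-14.7, -49.6, -9.2, 0, 0, -0.045]
```

apply_moves --pt "-41 -31 -9 0 0 -0.045" --pt "-40 -33 -9 0 0 -0.045" --pt "-38 -35 -9 0 0 -0.045" --pt "-37 -37 -9 0 0 -0.045" --pt "-35 -38 -9 0 0 -0.045"

```text
time: 2.72
tool_pos: [350.9, 340.1, 276.8]
tcp_rot: [180.0, 0.0, 172.2]
ft_force: [1.5, -0.2, 0.0]
finger_gap: 85.2
grip_force: 0.0
```

apply_moves --pt "-33 -40 -9 0 0 -0.045" --pt "-31 -41 -9 0 0 -0.045" --pt "-29 -43 -9 0 0 -0.045" --pt "-27 -44 -9 0 0 -0.045" --pt "-25 -45 -9 0 0 -0.045"

```text
time: 3.35
tool_pos: [485.9, 119.8, 321.8]
tcp_rot: [180.0, 0.0, -174.9]
ft_force: [0.4, 1.1, -0.4]
finger_gap: 85.3
grip_force: 0.0
```

apply_moves --pt "-23 -46 -9 0 0 -0.045" --pt "-21 -47 -9 0 0 -0.045" --pt "-19 -48 -9 0 0 -0.045" --pt "-17 -49 -9 0 0 -0.045" --pt "-15 -50 -9 0 0 -0.045"

```text
time: 3.98
tool_pos: [622.1, -100.1, 366.7]
tcp_rot: [-180.0, 0.0, -162.0]
ft_force: [-0.2, 1.0, 0.2]
finger_gap: 85.3
grip_force: 0.0
```

apply_moves --pt "0 0 0 0 0 0" --pt "0 0 0 0 0 0" --pt "0 0 0 0 0 0" --pt "0 0 0 0 0 0" --pt "0 0 0 0 0 0"

```text
time: 4.6
tool_pos: [621.2, -97.8, 366.7]
tcp_rot: [-180.0, 0.0, -162.1]
ft_force: [-0.1, -0.3, 0.0]
finger_gap: 85.4
grip_force: 0.0
```

Run:
```python
from h import *
st()
p,d,s=snap('wrist','w1.png'); P=cloud('wrist',d,s); np.save('w1.npy',P)
print([(np.round(x['xyz'],1),x['confidence']) for x in models.place_of('bail','wrist')])
A=P.reshape(-1,3);A=A[np.isfinite(A[:,0])]
m=(abs(A[:,0]-623)<45)&(abs(A[:,1]+98)<45)&(A[:,2]>270)&(A[:,2]<295); Q=A[m]
w,v=np.linalg.eigh(np.cov(Q[:,:2].T)); print(len(Q),Q.mean(0).round(1),np.percentile(Q[:,2],[5,50,95]).round(1),np.degrees(np.arctan2(v[1,1],v[0,1])).round(1),np.sqrt(w).round(1))
m=(abs(A[:,0]-623)<45)&(abs(A[:,1]+98)<45)&(A[:,2]>215)&(A[:,2]<235); Q=A[m]; print(cv2.minEnclosingCircle(Q[:,:2].astype(np.float32)))
```

```text
t 4.6 tcp [621.2 -97.8 366.7] rot [-180.     0.  -162.1] F [-0.1 -0.3  0. ] gap 85.4 grip 0.0 j [ -14.   11.   67.    0.  102. -122.]
[(array([621.4, -99.7, 276.4]), 0.85), (array([ 824.9, -108.3,  194. ]), 0.74)]
846 [ 620.1 -101.1  280.1] [273.5 281.  282.6] -161.6 [ 2.6 17.6]
((624.1697998046875, -100.08872985839844), 35.96977615356445)
```

View pics/w1.png

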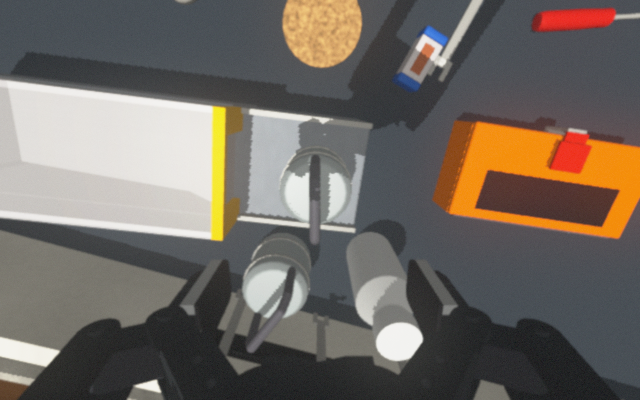

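The wrist picture shows the bail bar at (316,190), straight up and down in the view and between the fingers. The look-alike is at (275,290) and the flask at (395,330), both clear of the approach.

apply_moves --pt "-1 -3 20 0 0 0" --pt "0 0 25 0 0 0" --pt "0 0 25 0 0 0" --pt "0 0 24 0 0 0" --pt "0 0 15 0 0 0"

```text
time: 5.32
tool_pos: [622.2, -101.0, 254.0]
tcp_rot: [179.9, -0.2, -162.1]
ft_force: [0.4, -0.6, 0.2]
finger_gap: 85.5
grip_force: 0.0
```

apply_moves --pt "0 0 0 0 0 0" --pt "0 0 0 0 0 0" --pt "0 0 0 0 0 0" --pt "0 0 0 0 0 0" --pt "0 0 0 0 0 0" --fingers 0 --grip_force 70

```text
time: 5.95
tool_pos: [623.6, -101.0, 258.2]
tcp_rot: [-180.0, 0.1, -162.1]
ft_force: [-0.3, 1.3, 3.7]
finger_gap: 7.0
grip_force: 68.3
```

apply_moves --pt "0 0 0 0 0 0" --pt "0 0 0 0 0 0" --pt "0 0 -5 0 0 0" --pt "0 0 -10 0 0 0" --pt "0 0 -15 0 0 0"

```text
time: 6.58
tool_pos: [622.7, -101.1, 287.1]
tcp_rot: [179.9, -0.1, -162.1]
ft_force: [-0.1, 0.9, -4.1]
finger_gap: 6.6
grip_force: 68.1
```

Run:
```python
from h import *
s=st(); 
# keep offset: canister centre vs grasp unknown <3 mm; target mat centre
m=[437,-150.5]
plan([m[0],m[1],260],197.9,10)
```

```text
t 6.58 tcp [ 622.7 -101.1  287.1] rot [ 1.799e+02 -1.000e-01 -1.621e+02] F [-0.1  0.9 -4.1] gap 6.6 grip 68.1 j [ -14.   11.   75.   -0.   94. -122.]
[19.2, 1.0, 2.7, 0, 0, -0.0]
[19.2, 1.0, 2.7, 0, 0, -0.0]
[19.2, 1.0, 2.7, 0, 0, -0.0]
[19.2, 1.0, 2.7, 0, 0, -0.0]
[19.2, 1.0, 2.7, 0, 0, -0.0]
[19.2, 1.0, 2.7, 0, 0, -0.0]
[19.2, 1.0, 2.7, 0, 0, -0.0]
[19.2, 1.0, 2.7, 0, 0, -0.0]
[19.2, 1.0, 2.7, 0, 0, -0.0]
[19.2, 1.0, 2.7, 0, 0, -0.0]
```

apply_moves --pt "10 0 0 0 0 0" --pt "20 1 0 0 0 0" --pt "25 1 0 0 0 0" --pt "25 1 0 0 0 0" --pt "25 1 0 0 0 0"

```text
time: 7.2
tool_pos: [520.7, -129.8, 287.2]
tcp_rot: [-180.0, -0.0, -162.1]
ft_force: [-0.3, -0.2, -3.9]
finger_gap: 6.6
grip_force: 68.2
```

apply_moves --pt "25 2 5 0 0 0" --pt "25 1 15 0 0 0" --pt "20 1 25 0 0 0" --pt "12 1 25 0 0 0" --pt "5 1 25 0 0 0"

```text
time: 7.82
tool_pos: [436.3, -150.8, 191.5]
tcp_rot: [-180.0, 0.0, -162.2]
ft_force: [0.4, 0.1, -4.3]
finger_gap: 6.4
grip_force: 68.2
```

apply_moves --pt "0 0 20 0 0 0" --pt "0 0 15 0 0 0" --pt "0 0 10 0 0 0" --pt "0 0 5 0 0 0" --pt "0 0 0 0 0 0"

```text
time: 8.45
tool_pos: [437.5, -150.5, 142.4]
tcp_rot: [-180.0, 0.0, -162.1]
ft_force: [-0.6, -0.2, -3.7]
finger_gap: 6.8
grip_force: 68.2
```

Run:
```python
from h import *
s=st()
p,d,s=snap('wrist','w2.png'); P=cloud('wrist',d,s)
for nm in ('canister','bail','mat'):
  for c in ('wrist',): print(nm,[(np.round(x['xyz'],1),round(x['confidence'],2)) for x in models.place_of(nm,c)][:2])
r=models.cut_out('mat','wrist')[0]['pixels']
q=P[r]; q=q[np.isfinite(q[:,0])&(abs(q[:,2]-4)<8)]; print(cv2.minEnclosingCircle(q[:,:2].astype(np.float32)))
p,d,s=snap('side','s2.png'); P=cloud('side',d,s)
r=models.cut_out('mat','side')[0]['pixels']
q=P[r]; q=q[np.isfinite(q[:,0])&(abs(q[:,2]-4)<8)]; print(cv2.minEnclosingCircle(q[:,:2].astype(np.float32)))
for nm in ('canister','mat'): print(nm,[(np.round(x['xyz'],1),round(x['confidence'],2)) for x in models.place_of(nm,'side')][:2])
```

```text
t 8.45 tcp [ 437.5 -150.5  142.4] rot [-180.     0.  -162.1] F [-0.6 -0.2 -3.7] gap 6.8 grip 68.2 j [ -25.  -11.  113.   -0.   78. -133.]
canister [(array([ 438.8, -152.8,   25.7]), 0.71)]
bail [(array([ 438.4, -151.5,  159.7]), 0.75), (array([441. ,  -2.7,  -3.4]), 0.74)]
mat []
((437.3838195800781, -152.1780548095703), 58.271934509277344)
((435.2160949707031, -150.4716033935547), 59.310768127441406)
canister [(array([ 442.5, -151.3,   25.8]), 0.95), (array([819.3, -97.4,  -2.2]), 0.86)]
mat [(array([ 437.4, -154. ,   -4. ]), 0.54), (array([766. ,  44.6,  -3.5]), 0.35)]
```

View pics/w2.png

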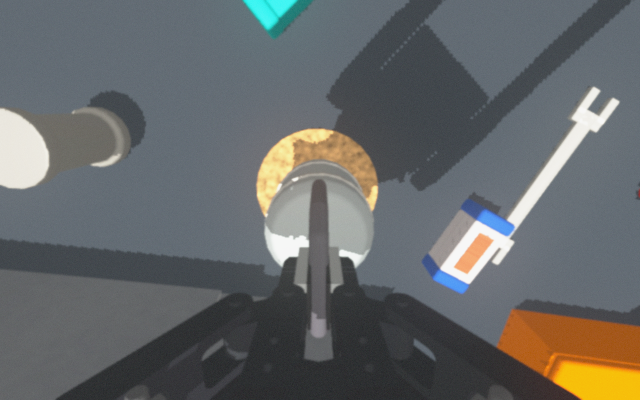

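The wrist picture shows the canister hanging upright over the mat (318,190). Cassette4 is at (468,245), almost touching the spanner's head at (505,245).

apply_moves --pt "2 0 8 0 0 0" --pt "0 0 6 0 0 0" --pt "0 0 3 0 0 0" --pt "0 0 1 0 0 0" --pt "0 0 1 0 0 0"

```text
time: 9.52
tool_pos: [435.7, -151.2, 123.4]
tcp_rot: [-180.0, 0.0, -162.1]
ft_force: [0.2, -0.1, -3.6]
finger_gap: 6.7
grip_force: 68.3
```

apply_moves --pt "0 0 0.5 0 0 0" --pt "0 0 0.5 0 0 0" --pt "0 0 0.5 0 0 0" --pt "0 0 0 0 0 0" --pt "0 0 0 0 0 0"

```text
time: 10.15
tool_pos: [435.9, -151.2, 122.3]
tcp_rot: [-180.0, 0.0, -162.1]
ft_force: [-0.9, 1.0, 2.4]
finger_gap: 6.8
grip_force: 68.9
```

apply_moves --pt "0 0 0 0 0 0" --pt "0 0 0 0 0 0" --pt "0 0 0 0 0 0" --pt "0 0 0 0 0 0" --pt "0 0 -10 0 0 0" --fingers 45

```text
time: 10.78
tool_pos: [434.9, -150.9, 131.3]
tcp_rot: [179.9, -0.1, -162.1]
ft_force: [0.0, 0.1, 0.4]
finger_gap: 44.8
grip_force: 0.0
```

apply_moves --pt "0 0 -20 0 0 0" --pt "0 0 -30 0 0 0" --pt "0 0 -40 0 0 0" --pt "0 0 -40 0 0 0" --pt "0 0 -40 0 0 0"

```text
time: 11.4
tool_pos: [435.5, -151.1, 304.0]
tcp_rot: [-180.0, 0.0, -162.1]
ft_force: [0.3, 0.2, -0.6]
finger_gap: 45.2
grip_force: 0.0
```

Run:
```python
from h import *
s=st()
plan([530,232,300],189,10)
p,d,s=snap('side'); snap('top')
for c in('side','top'):
  for nm in ('canister','mat'): print(c,nm,[(np.round(x['xyz'],1),round(x['confidence'],2)) for x in models.place_of(nm,c)][:2])
```

```text
t 11.4 tcp [ 435.5 -151.1  304. ] rot [-180.     0.  -162.1] F [ 0.3  0.2 -0.6] gap 45.2 grip 0.0 j [ -26.  -16.  100.    0.   96. -133.]
[-20.8, 33.6, 0.4, 0, 0, 0.016]
[-20.2, 33.9, 0.4, 0, 0, 0.016]
[-19.7, 34.2, 0.4, 0, 0, 0.016]
[-19.2, 34.5, 0.4, 0, 0, 0.016]
[-18.6, 34.8, 0.4, 0, 0, 0.016]
[-18.1, 35.1, 0.4, 0, 0, 0.016]
[-17.6, 35.3, 0.4, 0, 0, 0.016]
[-17.0, 35.6, 0.4, 0, 0, 0.016]
[-16.5, 35.9, 0.4, 0, 0, 0.016]
[-15.9, 36.1, 0.4, 0, 0, 0.016]
side canister [(array([ 441.6, -151.9,    6.5]), 0.85), (array([819.8, -99.7,  -1.1]), 0.67)]
side mat [(array([ 434.8, -154.5,   -3.7]), 0.74)]
top canister [(array([ 8.249e+02, -1.054e+02,  8.000e-01]), 0.7), (array([509.9, 229.6,  87.8]), 0.66)]
top mat [(array([ 435.8, -151.8,   -2.2]), 0.64), (array([366.7,  45. ,   1.4]), 0.46)]
```

apply_moves --pt "-21 34 0 0 0 0.016" --pt "-20 34 0 0 0 0.016" --pt "-20 34 0 0 0 0.016" --pt "-19 34 0 0 0 0.016" --pt "-19 35 0 0 0 0.016" --fingers 0

```text
time: 12.32
tool_pos: [482.8, 41.9, 300.1]
tcp_rot: [180.0, -0.2, -166.7]
ft_force: [0.1, -0.7, 0.3]
finger_gap: 0.0
grip_force: 0.0
```

apply_moves --pt "-18 35 0 0 0 0.016" --pt "-18 35 0 0 0 0.016" --pt "-17 36 0 0 0 0.016" --pt "-16 36 0 0 0 0.016" --pt "-16 36 0 0 0 0.016"

```text
time: 12.95
tool_pos: [530.7, 233.1, 299.9]
tcp_rot: [-180.0, -0.2, -171.3]
ft_force: [-0.5, 0.6, 0.1]
finger_gap: 0.2
grip_force: 0.0
```

apply_moves --pt "0 0 0 0 0 0" --pt "0 0 0 0 0 0" --pt "0 0 0 0 0 0" --pt "0 0 0 0 0 0" --pt "0 0 0 0 0 0"

```text
time: 13.58
tool_pos: [531.4, 231.5, 302.0]
tcp_rot: [180.0, 0.0, -171.3]
ft_force: [0.3, -0.9, -0.3]
finger_gap: 0.1
grip_force: 0.0
```

Run:
```python
from h import *
s=st()
p,d,s=snap('wrist','w3.png'); P=cloud('wrist',d,s); np.save('w3.npy',P)
for nm in ('pad','hinge','case'): print(nm,[(np.round(x['xyz'],1),round(x['confidence'],2)) for x in models.place_of(nm,'wrist')][:2])
hsv=cv2.cvtColor(p,cv2.COLOR_RGB2HSV)
red=((hsv[...,0]<4)|(hsv[...,0]>176))&(hsv[...,1]>150)&(hsv[...,2]>90)
org=(hsv[...,0]>7)&(hsv[...,0]<20)&(hsv[...,1]>150)
for n,m,z in(('pad',red,87),('lid',org,73)):
    q=P[m&(abs(P[...,2]-z)<4)]; 
    r=cv2.minAreaRect(q[:,:2].astype(np.float32)); print(n,len(q),np.round(r[0],1),np.round(r[1],1),round(r[2],1),np.median(q[:,2]).round(1))
```

```text
t 13.57 tcp [531.4 231.5 302. ] rot [ 180.     0.  -171.3] F [ 0.3 -0.9 -0.3] gap 0.1 grip 0.0 j [ 18.   3.  82.  -0.  94. -80.]
pad [(array([505.5, 229.1,  88.1]), 0.64)]
hinge [(array([613.6, 243.8,  64.4]), 0.62), (array([ 435.8, -152.7,    3.5]), 0.46)]
case [(array([548.7, 236.5,  -1.6]), 0.57)]
pad 910 [497.8 229.7] [50.5 39.7] 9.8 87.7
lid 2721 [545.2 237.7] [137.7 271.9] 9.1 73.5
```

View pics/w3.png

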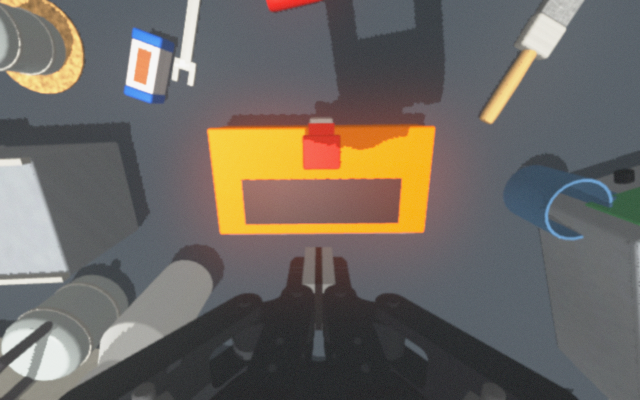

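The wrist picture shows the shut lid, a 138×272 rectangle centred on (320,182), with the red pad at (321,152). The fingers are shut at (318,270) and point straight along the lid's centre line.

apply_moves --pt "12 2 30 0 0 0" --pt "12 2 45 0 0 0" --pt "0 0 50 0 0 0" --pt "0 0 45 0 0 0" --pt "0 0 30 0 0 0"

```text
time: 14.4
tool_pos: [505.7, 231.9, 99.2]
tcp_rot: [-180.0, -0.1, -171.3]
ft_force: [1.0, 0.5, 1.0]
finger_gap: -0.0
grip_force: 0.0
```

apply_moves --pt "0 0 2 0 0 0" --pt "0 0 0 0 0 0" --pt "0 0 0 0 0 0" --pt "0 0 3 0 0 0" --pt "0 0 3 0 0 0"

```text
time: 15.02
tool_pos: [507.4, 232.5, 94.3]
tcp_rot: [180.0, 0.1, -171.3]
ft_force: [0.9, -0.9, 0.0]
finger_gap: -0.0
grip_force: 0.0
```

apply_moves --pt "0 0 2 0 0 0" --pt "0 0 1 0 0 0" --pt "0 0 1 0 0 0" --pt "0 0 1 0 0 0" --pt "0 0 0 0 0 0"

```text
time: 15.65
tool_pos: [507.0, 232.3, 88.7]
tcp_rot: [-180.0, -0.0, -171.3]
ft_force: [0.3, -0.2, 0.0]
finger_gap: 0.1
grip_force: 0.0
```

apply_moves --pt "0 0 2 0 0 0" --pt "0 0 2 0 0 0" --pt "0 0 1 0 0 0" --pt "0 0 1 0 0 0" --pt "0 0 0 0 0 0"

```text
time: 16.27
tool_pos: [507.2, 232.4, 82.9]
tcp_rot: [180.0, 0.0, -171.3]
ft_force: [3.0, 1.2, 2.7]
finger_gap: 0.0
grip_force: 1.8
```

Run:
```python
from h import *
s=st()
p,d,s=snap('wrist')
print(models.place_of('pad','wrist')[:1])
```

```text
t 16.27 tcp [507.2 232.4  82.9] rot [ 180.     0.  -171.3] F [3.  1.2 2.7] gap 0.0 grip 1.8 j [ 19.   8. 101.   0.  71. -79.]
[{'xyz': [507.2, 227.3, 81.0], 'confidence': 0.98}]
```

apply_moves --pt "0 0 1 0 0 0" --pt "0 0 0.5 0 0 0" --pt "0 0 0 0 0 0" --pt "0 0 0 0 0 0" --pt "0 0 0 0 0 0"

```text
time: 17.0
tool_pos: [507.0, 232.4, 81.4]
tcp_rot: [180.0, 0.0, -171.3]
ft_force: [3.6, 1.2, 2.8]
finger_gap: 0.3
grip_force: 2.0
```

Run:
```python
from h import *
st()
th=np.concatenate([[0,.02,.05],np.arange(.1,1.4,.05),[1.38,1.4]])
r,h=118,19.5
x=-r*np.cos(th)+h*np.sin(th); z=r*np.sin(th)+h*np.cos(th)
for i in range(len(th)-1): print(i,round(th[i+1],2),[round(-(x[i+1]-x[i]),1),0,round(-(z[i+1]-z[i]),1)], end=';' if i%5<4 else '\n')
```

```text
t 17.0 tcp [507.  232.4  81.4] rot [ 180.     0.  -171.3] F [3.6 1.2 2.8] gap 0.3 grip 2.0 j [ 19.   8. 101.   0.  71. -79.]
0 0.02 [np.float64(-0.4), 0, np.float64(-2.4)];1 0.05 [np.float64(-0.7), 0, np.float64(-3.5)];2 0.1 [np.float64(-1.4), 0, np.float64(-5.8)];3 0.15 [np.float64(-1.7), 0, np.float64(-5.7)];4 0.2 [np.float64(-2.0), 0, np.float64(-5.6)]
5 0.25 [np.float64(-2.3), 0, np.float64(-5.5)];6 0.3 [np.float64(-2.5), 0, np.float64(-5.4)];7 0.35 [np.float64(-2.8), 0, np.float64(-5.3)];8 0.4 [np.float64(-3.1), 0, np.float64(-5.1)];9 0.45 [np.float64(-3.3), 0, np.float64(-5.0)]
10 0.5 [np.float64(-3.6), 0, np.float64(-4.8)];11 0.55 [np.float64(-3.8), 0, np.float64(-4.6)];12 0.6 [np.float64(-4.0), 0, np.float64(-4.4)];13 0.65 [np.float64(-4.2), 0, np.float64(-4.2)];14 0.7 [np.float64(-4.4), 0, np.float64(-4.0)]
15 0.75 [np.float64(-4.6), 0, np.float64(-3.8)];16 0.8 [np.float64(-4.8), 0, np.float64(-3.5)];17 0.85 [np.float64(-5.0), 0, np.float64(-3.3)];18 0.9 [np.float64(-5.2), 0, np.float64(-3.0)];19 0.95 [np.float64(-5.3), 0, np.float64(-2.8)]
20 1.0 [np.float64(-5.4), 0, np.float64(-2.5)];21 1.05 [np.float64(-5.5), 0, np.float64(-2.2)];22 1.1 [np.float64(-5.7), 0, np.float64(-1.9)];23 1.15 [np.float64(-5.7), 0, np.float64(-1.7)];24 1.2 [np.float64(-5.8), 0, np.float64(-1.4)]
25 1.25 [np.float64(-5.9), 0, np.float64(-1.1)];26 1.3 [np.float64(-5.9), 0, np.float64(-0.8)];27 1.35 [np.float64(-6.0), 0, np.float64(-0.5)];28 1.38 [np.float64(-3.6), 0, np.float64(-0.2)];29 1.4 [np.float64(-2.4), 0, np.float64(-0.0)]
```

apply_moves --pt "0 0 -2 0 0 0" --pt "-1 0 -3 0 0 0" --pt "-1 0 -5 0 0 0" --pt "-1 0 -5 0 0 0" --pt "-1 0 -5 0 0 0"

```text
time: 17.62
tool_pos: [511.1, 233.0, 101.7]
tcp_rot: [180.0, 0.0, -171.3]
ft_force: [2.0, 1.5, 2.2]
finger_gap: -0.2
grip_force: 1.5
```

Run:
```python
from h import *
st()
p,d,s=snap('wrist'); print(models.place_of('pad','wrist')[:1])
p,d,s=snap('side'); P=cloud('side',d,s); print(models.place_of('pad','side')[:1])
```

```text
t 17.62 tcp [511.1 233.  101.7] rot [ 180.     0.  -171.3] F [2.  1.5 2.2] gap -0.2 grip 1.5 j [ 19.   7.  99.   0.  73. -79.]
[{'xyz': [511.5, 233.2, 100.1], 'confidence': 0.68}]
[{'xyz': [640.1, -194.4, 2.7], 'confidence': 0.74}]
```

apply_moves --pt "-2 0 -5 0 0 0" --pt "-2 0 -5.5 0 0 0" --pt "-2.5 0 -5.5 0 0 0" --pt "-3 0 -5 0 0 0" --pt "-3 0 -5 0 0 0"

```text
time: 18.45
tool_pos: [523.5, 234.9, 127.6]
tcp_rot: [180.0, -0.0, -171.3]
ft_force: [1.8, 1.6, 1.3]
finger_gap: 0.0
grip_force: 1.2
```

apply_moves --pt "-3.3 0 -5 0 0 0" --pt "-3.6 0 -5 0 0 0" --pt "-3.8 0 -4.6 0 0 0" --pt "-4 0 -4.4 0 0 0" --pt "-4.2 0 -4.2 0 0 0"

```text
time: 19.08
tool_pos: [542.2, 237.7, 150.7]
tcp_rot: [-180.0, -0.0, -171.3]
ft_force: [1.9, 1.1, 1.6]
finger_gap: 0.0
grip_force: 1.0
```

Run:
```python
from h import *
s=st()
q=np.array(s['tool_pos'])-[613.3,248.6,62]
xc=q[0]*.9874+q[1]*.1582-11; z=q[2]; r=np.hypot(xc,z); print('rho',r,'theta',np.arctan2(z,-xc)-np.arctan2(19.5,118))
```

```text
t 19.07 tcp [542.2 237.7 150.7] rot [-180.    -0.  -171.3] F [1.9 1.1 1.6] gap 0.0 grip 1.0 j [ 19.   9.  92.   0.  79. -80.]
rho 121.41854246320621 theta 0.6549851895713403
```

apply_moves --pt "-4.4 0 -4 0 0 0" --pt "-4.6 0 -3.8 0 0 0" --pt "-4.8 0 -3.5 0 0 0" --pt "-5 0 -3.2 0 0 0" --pt "-5.2 0 -3 0 0 0"

```text
time: 19.7
tool_pos: [566.0, 241.4, 168.1]
tcp_rot: [-180.0, -0.0, -171.3]
ft_force: [1.3, 0.9, 1.1]
finger_gap: -0.2
grip_force: 0.9
```

apply_moves --pt "-5.3 0 -2.8 0 0 0" --pt "-5.4 0 -2.5 0 0 0" --pt "-5.5 0 -2.2 0 0 0" --pt "-5.7 0 -1.9 0 0 0" --pt "-5.7 0 -1.7 0 0 0"

```text
time: 20.32
tool_pos: [593.3, 245.6, 179.1]
tcp_rot: [-180.0, -0.0, -171.3]
ft_force: [1.7, 1.1, 0.5]
finger_gap: 0.1
grip_force: 0.8
```

apply_moves --pt "-5.8 0 -1.4 0 0 0" --pt "-5.9 0 -1.1 0 0 0" --pt "-5.9 0 -0.8 0 0 0" --pt "-6 0 -0.5 0 0 0" --pt "-6 0 -0.2 0 0 0"

```text
time: 20.95
tool_pos: [622.6, 250.0, 183.1]
tcp_rot: [-180.0, -0.0, -171.3]
ft_force: [1.4, 0.4, 0.3]
finger_gap: 0.1
grip_force: 0.7
```

Run:
```python
from h import *
s=st()
q=np.array(s['tool_pos'])-[613.3,248.6,62]
xc=q[0]*.9874+q[1]*.1582-11; z=q[2]; r=np.hypot(xc,z); print('rho',r,'theta',np.arctan2(z,-xc)-np.arctan2(19.5,118))
p,d,s=snap('side','s4.png'); cv2.imwrite('pics/s4c.png',cv2.cvtColor(cv2.resize(p[180:360,230:430],None,fx=3,fy=3),cv2.COLOR_RGB2BGR))
```

```text
t 20.95 tcp [622.6 250.  183.1] rot [-180.    -0.  -171.3] F [1.4 0.4 0.3] gap 0.1 grip 0.7 j [ 18.  20.  76.   0.  84. -81.]
rho 121.07279735339138 theta 1.3940486562647156
```

View pics/s4c.png

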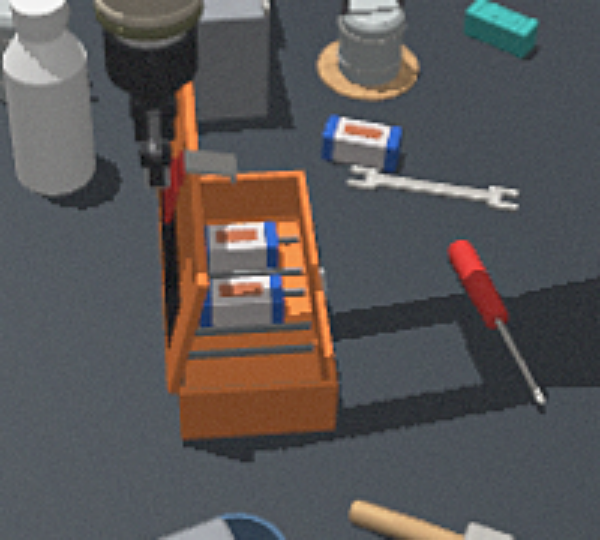

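The side crop shows the lid held almost upright by the fingers at (155,160). There are two cassettes in the case, at (240,245) and (245,300), and the nearest place (y=+70) is empty. I'll keep steadying the lid up to its stop.

apply_moves --pt "-6 0 0 0 0 0" --pt "-6 0 0 0 0 0" --pt "-6 0 0 0 0 0" --pt "-6 0 0 0 0 0" --pt "-6 0 0 0 0 0"

```text
time: 21.62
tool_pos: [652.2, 254.5, 183.0]
tcp_rot: [-180.0, -0.0, -171.3]
ft_force: [1.3, 0.5, -0.7]
finger_gap: -0.4
grip_force: 0.5
```

apply_moves --pt "-6 0 0 0 0 0" --pt "-6 0 0 0 0 0" --pt "-6 0 0 0 0 0" --pt "-6 0 0 0 0 0" --pt "-6 0 0 0 0 0"

```text
time: 22.25
tool_pos: [681.9, 259.2, 183.1]
tcp_rot: [-180.0, -0.0, -171.3]
ft_force: [-0.2, 0.2, 0.2]
finger_gap: 0.3
grip_force: 0.3
```

apply_moves --pt "-6 0 0 0 0 0" --pt "-6 0 0 0 0 0" --pt "-15 0 0 0 0 0" --pt "-10 0 -30 0 0 0" --pt "0 0 -50 0 0 0"

```text
time: 22.88
tool_pos: [717.3, 264.2, 260.1]
tcp_rot: [-180.0, -0.3, -171.3]
ft_force: [0.5, 0.4, -0.5]
finger_gap: -0.0
grip_force: 0.0
```

Run:
```python
from h import *
s=st()
c=.9874; sn=.1582
# view over the cassettes; high
plan([505,200,330],189.1,10)
```

```text
t 22.88 tcp [717.3 264.2 260.1] rot [-180.    -0.3 -171.3] F [ 0.5  0.4 -0.5] gap -0.0 grip 0.0 j [ 16.  34.  49.  -0.  97. -82.]
[22.0, -3.1, -7.0, 0, 0, -0.001]
[22.0, -3.1, -7.0, 0, 0, -0.001]
[22.0, -3.1, -7.0, 0, 0, -0.001]
[22.0, -3.1, -7.0, 0, 0, -0.001]
[22.0, -3.1, -7.0, 0, 0, -0.001]
[22.0, -3.1, -7.0, 0, 0, -0.001]
[22.0, -3.0, -7.0, 0, 0, -0.001]
[22.0, -3.0, -7.0, 0, 0, -0.001]
[22.0, -3.0, -7.0, 0, 0, -0.001]
[22.0, -3.0, -7.0, 0, 0, -0.001]
```

apply_moves --pt "10 -2 -35 0 0 0" --pt "22 -3 -25 0 0 0" --pt "30 -3 -10 0 0 0" --pt "35 -3 0 0 0 0" --pt "35 -3 0 0 0 0" --fingers 54

```text
time: 23.5
tool_pos: [588.9, 230.7, 333.5]
tcp_rot: [180.0, 0.0, -171.3]
ft_force: [0.1, -0.0, 0.1]
finger_gap: 54.0
grip_force: 0.0
```

apply_moves --pt "35 -6 0 0 0 0" --pt "30 -6 0 0 0 0" --pt "20 -4 0 0 0 0" --pt "0 0 0 0 0 0" --pt "0 0 0 0 0 0"

```text
time: 24.12
tool_pos: [508.8, 202.3, 333.3]
tcp_rot: [180.0, 0.0, -171.3]
ft_force: [0.3, 0.1, 0.2]
finger_gap: 54.1
grip_force: 0.0
```

```bash
cat >> h.py <<'E'
def cass(P,xr,yr,zt,lab=''):
    m=(P[...,0]>xr[0])&(P[...,0]<xr[1])&(P[...,1]>yr[0])&(P[...,1]<yr[1])&(abs(P[...,2]-zt)<5)
    q=P[m]
    lb,n=cv2.connectedComponents(m.astype(np.uint8)),0
    for i in range(1,lb[0]):
        q=P[lb[1]==i]
        if len(q)<150: continue
        r=cv2.minAreaRect(q[:,:2].astype(np.float32)); a=r[2] if r[1][0]>r[1][1] else r[2]-90
        print(lab,len(q),'c',np.round(r[0],1),'size',np.round(sorted(r[1]),1),'yaw',round(a,1),'z',np.median(q[:,2]).round(1))
E
python3 - <<'E'
from h import *
s=st()
p,d,s=snap('wrist','w5.png'); P=cloud('wrist',d,s)
print([(np.round(x['xyz'],1),round(x['confidence'],2)) for x in models.place_of('cassette1','wrist')][:4])
cass(P,(490,605),(120,370),42,'case'); cass(P,(380,500),(-60,70),36,'c4')
p,d,s=snap('top'); P=cloud('top',d,s); cass(P,(380,500),(-60,70),36,'c4top');cass(P,(490,605),(120,370),42,'case')
print([(np.round(x['xyz'],1),round(x['confidence'],2)) for x in models.place_of('cassette1','top')][:6])
E
```

```text
t 24.12 tcp [508.8 202.3 333.3] rot [ 180.     0.  -171.3] F [0.3 0.1 0.2] gap 54.1 grip 0.0 j [ 16.  -2.  84.   0.  97. -82.]
[(array([558.7, 168.2,   7.5]), 0.93), (array([547.9, 239.1,   7.2]), 0.83), (array([442. ,  -1.8,  -2. ]), 0.82)]
case 1206 c [560.6 169.1] size [35.3 79.2] yaw 9.1 z 40.8
case 1184 c [550.4 238.5] size [35.2 78.5] yaw 9.3 z 40.8
case 180 c [596.4 315.5] size [  1.8 110.5] yaw -81.0 z 42.5
c4 1624 c [442.3  -1. ] size [35.2 80.8] yaw -10.4 z 35.1
[(array([558.2, 170.2,   7.3]), 0.7), (array([ 284.9, -217. ,   -1.8]), 0.7), (array([4.438e+02, 4.000e-01, 1.700e+00]), 0.53), (array([ 441.7, -491.8,   -2.3]), 0.52)]
```

View pics/w5.png

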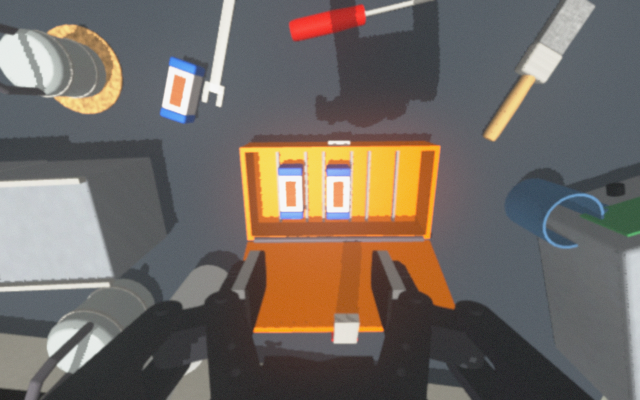

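The wrist picture shows the open case with cassettes at (291,192) and (338,192), the third place empty, and the lid leaning back with its hook at (346,325). Cassette4 is at (181,90) beside the spanner's jaw (212,95). I'll take cassette A at (291,192) first, gripping it 18 mm toward its catch-side end.

apply_moves --pt "-14 -20 30 0 0 -0.007" --pt "-14 -21 55 0 0 0" --pt "0 0 60 0 0 0" --pt "0 0 60 0 0 0" --pt "0 0 50 0 0 0"

```text
time: 24.95
tool_pos: [541.5, 165.7, 75.2]
tcp_rot: [-180.0, -0.1, -170.9]
ft_force: [-0.5, -0.8, -0.2]
finger_gap: 54.2
grip_force: 0.0
```

apply_moves --pt "0 0 20 0 0 0" --pt "0 0 10 0 0 0" --pt "0 0 0 0 0 0" --pt "0 0 0 0 0 0" --pt "0 0 0 0 0 0"

```text
time: 25.58
tool_pos: [543.4, 166.3, 49.9]
tcp_rot: [180.0, 0.2, -170.9]
ft_force: [0.9, -0.7, 0.1]
finger_gap: 54.2
grip_force: 0.0
```

apply_moves --pt "0 0 12 0 0 0" --pt "0 0 12 0 0 0" --pt "0 0 7 0 0 0" --pt "0 0 0 0 0 0" --pt "0 0 0 0 0 0"

```text
time: 26.2
tool_pos: [542.3, 166.0, 17.2]
tcp_rot: [-180.0, 0.0, -170.9]
ft_force: [0.7, -0.2, 0.1]
finger_gap: 53.9
grip_force: 0.0
```

apply_moves --pt "0 0 0 0 0 0" --pt "0 0 0 0 0 0" --pt "0 0 0 0 0 0" --pt "0 0 0 0 0 0" --pt "0 0 0 0 0 0" --fingers 20 --grip_force 50

```text
time: 26.82
tool_pos: [542.7, 166.1, 17.6]
tcp_rot: [180.0, 0.1, -170.9]
ft_force: [-0.8, -0.2, 6.3]
finger_gap: 34.6
grip_force: 51.0
```

apply_moves --pt "0 0 -5 0 0 0" --pt "0 0 -15 0 0 0" --pt "0 0 -30 0 0 0" --pt "0 0 -40 0 0 0" --pt "0 0 -50 0 0 0"

```text
time: 27.45
tool_pos: [541.1, 165.8, 158.0]
tcp_rot: [-180.0, -0.1, -170.9]
ft_force: [1.2, -0.2, -1.1]
finger_gap: 35.2
grip_force: 50.2
```

Run:
```python
from h import *
s=st()
# box frame: refine from top/side initial clouds (lips/ledge) 
T=np.load('top0.npy').reshape(-1,3);S=np.load('side0.npy').reshape(-1,3);W=np.load('w1.npy').reshape(-1,3)
for n,A in(('t',T),('s',S),('w',W)):
    A=A[np.isfinite(A[:,0])]
    m=(abs(A[:,0]-640)<140)&(A[:,1]<0)&(A[:,1]>-330)
    Q=A[m&(abs(A[:,2]-150)<4)&(A[:,1]>-190)]; r=cv2.minAreaRect(Q[:,:2].astype(np.float32)); print(n,'lips',len(Q),np.round(r,1) if 0 else [np.round(x,1) for x in r])
for c in('top','side'):
    p,d,s2=snap(c); P=cloud(c,d,s2); h=cv2.cvtColor(p,cv2.COLOR_RGB2HSV)
    m=(h[...,0]>20)&(h[...,0]<32)&(h[...,1]>150)&(abs(P[...,2]-212)<5)&(P[...,0]>540)&(P[...,0]<760)&(P[...,1]<-120)&(P[...,1]>-260)
    Q=P[m]; r=cv2.minAreaRect(Q[:,:2].astype(np.float32)); print(c,'lintel',len(Q),[np.round(x,1) for x in r])
```

```text
t 27.45 tcp [541.1 165.8 158. ] rot [-1.800e+02 -1.000e-01 -1.709e+02] F [ 1.2 -0.2 -1.1] gap 35.2 grip 50.2 j [ 12.   5.  96.   0.  79. -87.]
t lips 186 [array([ 669.5, -110.3]), array([219.5, 153.9]), np.float64(11.4)]
s lips 168 [array([ 669.4, -113.9]), array([221.9, 154.5]), np.float64(10.9)]
w lips 1303 [array([ 669.4, -112.3]), array([219.5, 157.4]), np.float64(11.3)]
top lintel 96 [array([ 644.4, -196.3]), array([133.4,   9.3]), np.float64(11.3)]
side lintel 23 [array([ 667. , -189.7]), array([83.7, 14.5]), np.float64(13.8)]
```

Run:
```python
from h import *
plan([627,-107,215],101,10)
```

```text
[-3.6, -28.3, -5.0, 0, 0, 0.154]
[-7.9, -27.4, -5.0, 0, 0, 0.154]
[-12.0, -25.9, -5.0, 0, 0, 0.154]
[-15.9, -23.7, -5.0, 0, 0, 0.154]
[-19.3, -21.0, -5.0, 0, 0, 0.154]
[-22.3, -17.8, -5.0, 0, 0, 0.154]
[-24.8, -14.2, -5.0, 0, 0, 0.154]
[-26.7, -10.2, -5.0, 0, 0, 0.154]
[-27.9, -6.0, -5.0, 0, 0, 0.154]
[-28.5, -1.7, -5.0, 0, 0, 0.154]
```

apply_moves --pt "-4 -28 -12 0 0 0.154" --pt "-8 -27 -12 0 0 0.154" --pt "-12 -26 -12 0 0 0.154" --pt "-16 -24 -12 0 0 0.154" --pt "-19 -21 -9 0 0 0.154"

```text
time: 28.18
tool_pos: [582.7, 28.7, 214.8]
tcp_rot: [180.0, 0.0, 144.7]
ft_force: [0.9, -0.3, -1.5]
finger_gap: 35.2
grip_force: 50.3
```

apply_moves --pt "-22 -18 0 0 0 0.154" --pt "-25 -14 0 0 0 0.154" --pt "-27 -10 0 0 0 0.154" --pt "-28 -6 0 0 0 0.154" --pt "-28 -2 0 0 0 0.154"

```text
time: 28.8
tool_pos: [622.6, -108.1, 214.0]
tcp_rot: [-180.0, -0.0, 100.6]
ft_force: [0.8, 0.0, -1.7]
finger_gap: 35.3
grip_force: 50.3
```

apply_moves --pt "0 0 0 0 0 0" --pt "0 0 0 0 0 0" --pt "0 0 0 0 0 0" --pt "0 0 0 0 0 0" --pt "0 0 0 0 0 0"

```text
time: 29.42
tool_pos: [622.8, -106.7, 214.2]
tcp_rot: [180.0, 0.0, 100.9]
ft_force: [-0.7, -0.2, -1.4]
finger_gap: 35.0
grip_force: 50.4
```

```bash
cat >> h.py <<'E'
O=np.array([643,-190.4]); U=np.array([.191,-.982]); V=np.array([.982,.191])
def boxc(p): q=np.array(p[:2])-O; return np.round([q@U,q@V,p[2]],1)
E
python3 - <<'E'
from h import *
s=st(); print('box',boxc(s['tool_pos']))
p,d,s=snap('wrist','w6.png')
E
```

```text
t 29.43 tcp [ 622.8 -106.7  214.2] rot [180.    0.  100.9] F [-0.7 -0.2 -1.4] gap 35.0 grip 50.4 j [-14.  13.  81.   0.  86. -25.]
box [-86.1  -3.9 214.2]
```

View pics/w6.png

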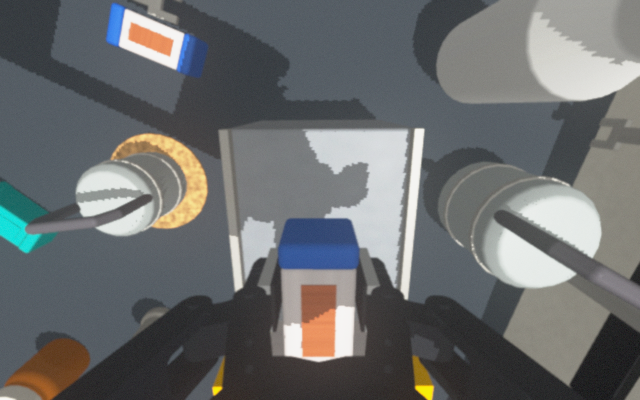

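The picture shows the cassette held squarely over the ledge, centred between the lips at (225) and (420). Next I lower it and go in through the flap.

apply_moves --pt "0 2 15 0 0 0" --pt "0 1 20 0 0 0" --pt "0 0 15 0 0 0" --pt "0 0 8 0 0 0" --pt "0 0 2 0 0 0"

```text
time: 30.1
tool_pos: [625.2, -106.5, 153.0]
tcp_rot: [-179.9, -0.0, 100.9]
ft_force: [-0.0, 0.2, -1.4]
finger_gap: 35.3
grip_force: 50.4
```

apply_moves --pt "-10 0 0 0 0 0" --pt "-12 0 0 0 0 0" --pt "-12 0 0 0 0 0" --pt "-12 0 0 0 0 0" --pt "-12 0 0 0 0 0"

```text
time: 30.72
tool_pos: [636.7, -164.5, 154.0]
tcp_rot: [-180.0, -0.0, 100.9]
ft_force: [0.1, 0.6, -2.2]
finger_gap: 34.8
grip_force: 50.4
```

Run:
```python
from h import *
s=st(); print('box',boxc(s['tool_pos']))
```

```text
t 30.73 tcp [ 636.7 -164.5  154. ] rot [-180.    -0.   100.9] F [ 0.1  0.6 -2.2] gap 34.8 grip 50.4 j [-19.  19.  80.   0.  81. -30.]
box [-26.6  -1.2 154. ]
```

apply_moves --pt "-5 0 0 0 0 0" --pt "-4 0 0 0 0 0" --pt "0 0 1.5 0 0 0" --pt "0 0 0 0 0 0" --pt "0 0 0 0 0 0"

```text
time: 31.35
tool_pos: [638.3, -172.1, 152.6]
tcp_rot: [-180.0, -0.0, 100.9]
ft_force: [-0.8, 0.4, -2.4]
finger_gap: 35.1
grip_force: 50.4
```

apply_moves --pt "0 0 0 0 0 0" --pt "0 0 0 0 0 0" --pt "0 0 0 0 0 0" --pt "10 0 0 0 0 0" --pt "15 0 0 0 0 0" --fingers 50

```text
time: 31.98
tool_pos: [633.4, -147.2, 152.5]
tcp_rot: [-180.0, -0.0, 100.9]
ft_force: [0.3, 0.3, -0.1]
finger_gap: 50.2
grip_force: 0.0
```

apply_moves --pt "15 0 0 0 0 0" --pt "15 0 0 0 0 0" --pt "0 0 0 0 0 0" --pt "0 0 0 0 0 0" --pt "0 0 0 0 0 0"

```text
time: 32.6
tool_pos: [628.0, -118.9, 152.6]
tcp_rot: [180.0, 0.0, 100.9]
ft_force: [-0.0, -0.4, 0.1]
finger_gap: 49.8
grip_force: 0.0
```

Run:
```python
from h import *
s=st(); print('box',boxc(s['tool_pos']))
p,d,s=snap('wrist','w7.png')
```

```text
t 32.6 tcp [ 628.  -118.9  152.6] rot [180.    0.  100.9] F [-0.  -0.4  0.1] gap 49.8 grip 0.0 j [-15.  16.  84.  -0.  80. -26.]
box [-73.1  -1.  152.6]
```

View pics/w7.png

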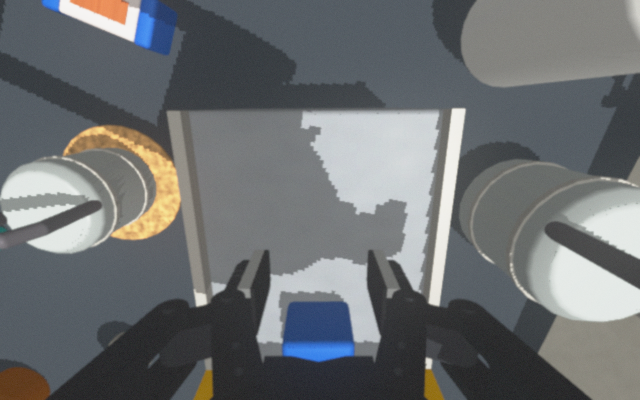

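The cassette's blue rear end is at (318,330), half in the doorway, and the fingers are clear behind it. I'll shut them and push.

apply_moves --pt "0 0 0 0 0 0" --pt "0 0 0 0 0 0" --pt "0 0 0 0 0 0" --pt "0 0 0 0 0 0" --pt "-5 0 0 0 0 0" --fingers 0

```text
time: 33.28
tool_pos: [629.0, -123.2, 152.6]
tcp_rot: [180.0, -0.0, 100.9]
ft_force: [-0.3, -0.6, 0.1]
finger_gap: 0.1
grip_force: 0.0
```

apply_moves --pt "-10 0 0 0 0 0" --pt "-12 0 0 0 0 0" --pt "-12 0 0 0 0 0" --pt "-12 0 0 0 0 0" --pt "-8 0 0 0 0 0"

```text
time: 33.9
tool_pos: [639.2, -177.5, 152.6]
tcp_rot: [-180.0, 0.0, 100.8]
ft_force: [0.3, 0.8, -1.2]
finger_gap: 0.2
grip_force: 0.0
```

apply_moves --pt "0 0 0 0 0 0" --pt "0 0 0 0 0 0" --pt "0 0 0 0 0 0" --pt "0 0 0 0 0 0" --pt "0 0 0 0 0 0"

```text
time: 34.52
tool_pos: [639.1, -176.2, 152.6]
tcp_rot: [-180.0, 0.0, 100.9]
ft_force: [0.0, -0.8, 0.8]
finger_gap: 0.0
grip_force: 0.0
```

Run:
```python
from h import *
s=st(); print('box',boxc(s['tool_pos']))
p,d,s=snap('side','s8.png'); cv2.imwrite('pics/s8c.png',cv2.cvtColor(cv2.resize(p[80:260,230:430],None,fx=3,fy=3),cv2.COLOR_RGB2BGR))
```

```text
t 34.52 tcp [ 639.1 -176.2  152.6] rot [-180.     0.   100.9] F [ 0.  -0.8  0.8] gap 0.0 grip 0.0 j [-20.  20.  79.  -0.  81. -31.]
box [-14.7  -1.1 152.6]
```

View pics/s8c.png

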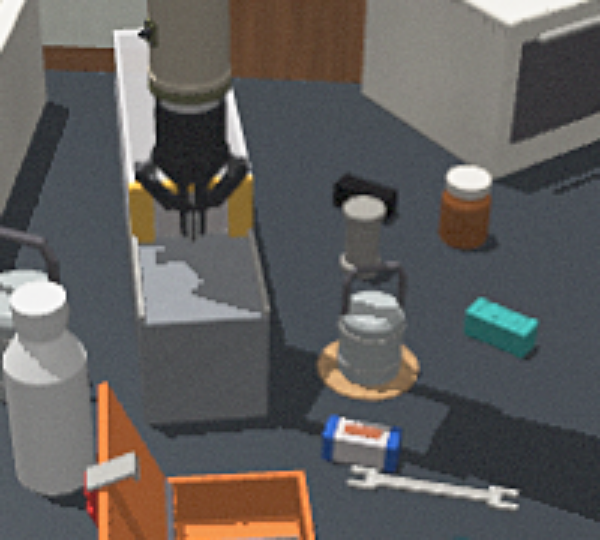

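The fingers stand in front of the lintel at (190,215) and the ledge is clear. The canister stands in the middle of the mat (370,345).

apply_moves --pt "15 0 0 0 0 0" --pt "25 0 -10 0 0 0" --pt "25 0 -25 0 0 0" --pt "15 0 -25 0 0 0" --pt "0 0 -15 0 0 0" --fingers 54

```text
time: 35.2
tool_pos: [624.4, -95.3, 230.2]
tcp_rot: [179.8, 0.0, 101.0]
ft_force: [0.2, 0.7, -0.4]
finger_gap: 54.0
grip_force: 0.0
```

Run:
```python
from h import *
s=st()
p,d,s=snap('top','t9.png'); P=cloud('top',d,s)
for n in ('top',): print([(np.round(x['xyz'],1),round(x['confidence'],2)) for x in models.place_of('cassette1',n)][:8])
cass(P,(480,605),(120,370),42,'case'); cass(P,(350,520),(-80,80),36,'c4')
cv2.imwrite('pics/t9c.png',cv2.cvtColor(cv2.resize(p[110:270,260:540],None,fx=2.8,fy=2.8),cv2.COLOR_RGB2BGR))
plan([532.6,235.6,230],189.1,10)
```

```text
t 35.2 tcp [624.4 -95.3 230.2] rot [179.8   0.  101. ] F [ 0.2  0.7 -0.4] gap 54.0 grip 0.0 j [-13.  12.  80.   0.  88. -24.]
[(array([ 444.2, -492.6,   -3.2]), 0.75), (array([439.2,  -1.8,   1.5]), 0.67), (array([554.8, 238.6,   7.3]), 0.57), (array([ 283.5, -216.5,   -2.1]), 0.54), (array([306.5, 233.5,   3.4]), 0.19)]
[34.4, -2.8, 0.1, 0, 0, -0.154]
[34.5, 2.5, 0.1, 0, 0, -0.154]
[33.7, 7.8, 0.1, 0, 0, -0.154]
[32.1, 12.9, 0.1, 0, 0, -0.154]
[29.7, 17.6, 0.1, 0, 0, -0.154]
[26.7, 22.0, 0.1, 0, 0, -0.154]
[23.0, 25.8, 0.1, 0, 0, -0.154]
[18.8, 29.0, 0.1, 0, 0, -0.154]
[14.1, 31.6, 0.1, 0, 0, -0.154]
[9.1, 33.3, 0.1, 0, 0, -0.154]
```

View pics/t9c.png

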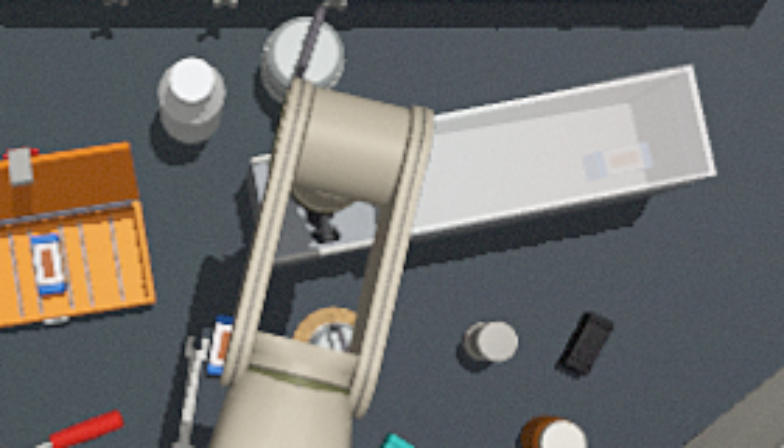

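The cassette lies at the far end of the well (620,160). Cassette B is still in its place (48,265), and cassette4 is at (222,345).

apply_moves --pt "34 -3 0 0 0 -0.154" --pt "34 2 0 0 0 -0.154" --pt "34 8 0 0 0 -0.154" --pt "32 13 0 0 0 -0.154" --pt "30 18 0 0 0 -0.154"

```text
time: 35.92
tool_pos: [576.8, 68.9, 226.2]
tcp_rot: [-179.9, -0.1, 145.2]
ft_force: [-0.3, -0.4, 0.2]
finger_gap: 54.2
grip_force: 0.0
```

apply_moves --pt "27 22 0 0 0 -0.154" --pt "23 26 0 0 0 -0.154" --pt "19 29 0 0 0 -0.154" --pt "14 32 0 0 0 -0.154" --pt "9 33 0 0 0 -0.154"

```text
time: 36.55
tool_pos: [530.5, 235.9, 226.2]
tcp_rot: [-180.0, -0.1, -170.6]
ft_force: [0.8, 0.3, 0.4]
finger_gap: 54.0
grip_force: 0.0
```

Run:
```python
from h import *
s=st()
p,d,s=snap('wrist','w10.png'); P=cloud('wrist',d,s)
print([(np.round(x['xyz'],1),round(x['confidence'],2)) for x in models.place_of('cassette1','wrist')][:4])
cass(P,(490,605),(120,370),42,'case')
```

```text
t 36.55 tcp [530.5 235.9 226.2] rot [-1.800e+02 -1.000e-01 -1.706e+02] F [0.8 0.3 0.4] gap 54.0 grip 0.0 j [ 19.   5.  89.  -0.  87. -80.]
[(array([551.6, 239.9,   6.8]), 0.9)]
case 2070 c [550.7 239.2] size [35.3 79.5] yaw 9.6 z 40.8
case 200 c [523.3 364.9] size [ 1.4 67.5] yaw 9.4 z 42.3
case 314 c [596.7 316.2] size [  2.  108.9] yaw -80.7 z 42.0
```

apply_moves --pt "-2 0 30 0 0 0" --pt "0 0 50 0 0 0" --pt "0 0 50 0 0 0" --pt "0 0 35 0 0 0" --pt "0 0 15 0 0 0"

```text
time: 37.28
tool_pos: [531.2, 234.1, 44.1]
tcp_rot: [-179.9, -0.3, -171.0]
ft_force: [0.8, -0.7, 0.8]
finger_gap: 54.0
grip_force: 0.0
```

apply_moves --pt "0 0 12 0 0 0" --pt "0 0 10 0 0 0" --pt "0 0 6 0 0 0" --pt "0 0 0 0 0 0" --pt "0 0 0 0 0 0"

```text
time: 37.9
tool_pos: [533.6, 236.1, 20.3]
tcp_rot: [180.0, 0.1, -170.9]
ft_force: [-0.3, 0.1, 0.1]
finger_gap: 54.0
grip_force: 0.0
```

apply_moves --pt "0 0 0 0 0 0" --pt "0 0 0 0 0 0" --pt "0 0 0 0 0 0" --pt "0 0 0 0 0 0" --pt "0 0 0 0 0 0" --fingers 20

```text
time: 38.52
tool_pos: [533.6, 236.0, 20.3]
tcp_rot: [180.0, 0.1, -170.9]
ft_force: [-0.3, 0.7, 5.4]
finger_gap: 35.2
grip_force: 51.1
```

apply_moves --pt "0 0 -5 0 0 0" --pt "0 0 -20 0 0 0" --pt "0 0 -40 0 0 0" --pt "0 0 -60 0 0 0" --pt "0 0 -60 0 0 0"

```text
time: 39.15
tool_pos: [532.7, 235.6, 207.3]
tcp_rot: [180.0, 0.0, -170.9]
ft_force: [0.8, 0.5, -1.6]
finger_gap: 35.3
grip_force: 50.3
```

Run:
```python
from h import *
s=st(); t=O-86*U; plan([t[0],t[1],215],101,10)
```

```text
t 39.15 tcp [532.7 235.6 207.3] rot [ 180.     0.  -170.9] F [ 0.8  0.5 -1.6] gap 35.3 grip 50.3 j [ 19.   5.  90.  -0.  85. -80.]
[-3.9, -35.2, -0.8, 0, 0, 0.154]
[-9.2, -34.2, -0.8, 0, 0, 0.154]
[-14.3, -32.4, -0.8, 0, 0, 0.154]
[-19.1, -29.8, -0.8, 0, 0, 0.154]
[-23.5, -26.5, -0.8, 0, 0, 0.154]
[-27.3, -22.6, -0.8, 0, 0, 0.154]
[-30.4, -18.2, -0.8, 0, 0, 0.154]
[-32.8, -13.3, -0.8, 0, 0, 0.154]
[-34.5, -8.1, -0.8, 0, 0, 0.154]
[-35.3, -2.7, -0.8, 0, 0, 0.154]
```

apply_moves --pt "-4 -35 -4 0 0 0.154" --pt "-9 -34 -4 0 0 0.154" --pt "-14 -32 0 0 0 0.154" --pt "-19 -30 0 0 0 0.154" --pt "-23 -26 0 0 0 0.154"

```text
time: 39.78
tool_pos: [579.4, 65.3, 213.9]
tcp_rot: [180.0, 0.0, 144.7]
ft_force: [0.9, 0.5, -0.9]
finger_gap: 34.9
grip_force: 50.3
```

apply_moves --pt "-27 -23 0 0 0 0.154" --pt "-30 -18 0 0 0 0.154" --pt "-33 -13 0 0 0 0.154" --pt "-34 -8 0 0 0 0.154" --pt "-35 -3 0 0 0 0.154"

```text
time: 40.4
tool_pos: [625.4, -104.5, 213.9]
tcp_rot: [180.0, 0.0, 100.6]
ft_force: [0.1, 0.2, -1.8]
finger_gap: 35.1
grip_force: 50.3
```

apply_moves --pt "0 0 0 0 0 0" --pt "0 0 0 0 0 0" --pt "0 0 0 0 0 0" --pt "0 0 0 0 0 0" --pt "0 0 0 0 0 0"

```text
time: 41.02
tool_pos: [625.2, -102.8, 212.7]
tcp_rot: [180.0, 0.0, 100.9]
ft_force: [1.1, -0.2, -1.4]
finger_gap: 34.7
grip_force: 50.3
```

Run:
```python
from h import *
s=st(); print('box',boxc(s['tool_pos']))
```

```text
t 41.02 tcp [ 625.2 -102.8  212.7] rot [180.    0.  100.9] F [ 1.1 -0.2 -1.4] gap 34.7 grip 50.3 j [-14.  13.  81.   0.  86. -25.]
box [-89.4  -0.7 212.7]
```

apply_moves --pt "0 0 15 0 0 0" --pt "0 0 20 0 0 0" --pt "0 0 13 0 0 0" --pt "0 0 7 0 0 0" --pt "0 0 2 0 0 0"

```text
time: 41.65
tool_pos: [625.0, -103.3, 154.8]
tcp_rot: [-179.9, -0.0, 100.9]
ft_force: [-0.4, 0.3, -0.6]
finger_gap: 35.0
grip_force: 50.3
```

apply_moves --pt "-10 0 0 0 0 0" --pt "-13 0 0 0 0 0" --pt "-13 0 0 0 0 0" --pt "-13 0 0 0 0 0" --pt "-12 0 0 0 0 0"

```text
time: 42.28
tool_pos: [636.8, -164.4, 155.5]
tcp_rot: [-180.0, -0.0, 100.9]
ft_force: [-0.3, 0.4, -2.4]
finger_gap: 35.3
grip_force: 50.4
```

apply_moves --pt "-7 0 0 0 0 0" --pt "-4 0 0 0 0 0" --pt "0 0 1 0 0 0" --pt "0 0 0.5 0 0 0" --pt "0 0 0 0 0 0"

```text
time: 42.9
tool_pos: [639.0, -173.8, 154.3]
tcp_rot: [180.0, 0.0, 100.9]
ft_force: [-0.5, -0.6, -0.5]
finger_gap: 35.1
grip_force: 50.5
```

Run:
```python
from h import *
s=st(); print('box',boxc(s['tool_pos']))
```

```text
t 42.9 tcp [ 639.  -173.8  154.3] rot [180.    0.  100.9] F [-0.5 -0.6 -0.5] gap 35.1 grip 50.5 j [-20.  19.  79.  -0.  81. -31.]
box [-17.   -0.8 154.3]
```

apply_moves --pt "0 0 0 0 0 0" --pt "0 0 0 0 0 0" --pt "0 0 0 0 0 0" --pt "10 0 0 0 0 0" --pt "15 0 0 0 0 0" --fingers 50

```text
time: 43.52
tool_pos: [633.9, -148.8, 154.0]
tcp_rot: [-180.0, -0.0, 100.9]
ft_force: [-0.7, 0.2, 0.3]
finger_gap: 50.1
grip_force: 0.0
```

apply_moves --pt "15 0 1 0 0 0" --pt "15 0 1 0 0 0" --pt "0 0 0 0 0 0" --pt "0 0 0 0 0 0" --pt "0 0 0 0 0 0"

```text
time: 44.15
tool_pos: [628.6, -120.6, 152.2]
tcp_rot: [180.0, 0.0, 100.9]
ft_force: [-0.5, -0.3, -1.0]
finger_gap: 50.0
grip_force: 0.0
```

apply_moves --pt "0 0 0 0 0 0" --pt "0 0 0 0 0 0" --pt "0 0 0 0 0 0" --pt "0 0 0 0 0 0" --pt "-5 0 0 0 0 0" --fingers 0

```text
time: 44.78
tool_pos: [629.5, -124.9, 152.1]
tcp_rot: [180.0, -0.0, 100.9]
ft_force: [-0.3, 0.2, -0.9]
finger_gap: 0.0
grip_force: 0.0
```

apply_moves --pt "-10 0 0 0 0 0" --pt "-12 0 0 0 0 0" --pt "-12 0 0 0 0 0" --pt "-12 0 0 0 0 0" --pt "-8 0 0 0 0 0"

```text
time: 45.4
tool_pos: [639.5, -177.7, 151.9]
tcp_rot: [-180.0, -0.1, 100.9]
ft_force: [-2.7, 25.9, 2.4]
finger_gap: -0.3
grip_force: 0.0
```

apply_moves --pt "2 0 0 0 0 0" --pt "0 0 0 0 0 0" --pt "0 0 0 0 0 0" --pt "0 0 0 0 0 0" --pt "0 0 0 0 0 0"

```text
time: 46.02
tool_pos: [639.2, -176.1, 152.1]
tcp_rot: [180.0, 0.0, 100.9]
ft_force: [0.1, 0.3, 0.3]
finger_gap: -0.3
grip_force: 0.0
```

apply_moves --pt "15 0 0 0 0 0" --pt "25 0 -10 0 0 0" --pt "25 0 -25 0 0 0" --pt "15 0 -25 0 0 0" --pt "0 0 -25 0 0 0" --fingers 50

```text
time: 46.65
tool_pos: [623.8, -94.2, 238.9]
tcp_rot: [180.0, -0.0, 101.0]
ft_force: [0.0, 0.1, 0.3]
finger_gap: 49.9
grip_force: 0.0
```

Run:
```python
from h import *
s=st(); print('box',boxc(s['tool_pos']))
plan([400,0,260],180-10.4,10)
p,d,s=snap('top'); print([(np.round(x['xyz'],1),round(x['confidence'],2)) for x in models.place_of('cassette1','top')][:8])
cv2.imwrite('pics/t11c.png',cv2.cvtColor(cv2.resize(p[110:270,260:540],None,fx=2.8,fy=2.8),cv2.COLOR_RGB2BGR))
```

```text
t 46.65 tcp [623.8 -94.2 238.9] rot [180.  -0. 101.] F [0.  0.1 0.3] gap 49.9 grip 0.0 j [-13.  12.  79.   0.  89. -24.]
box [-98.1  -0.5 238.9]
[13.5, -20.2, -2.1, 0, 0, -0.12]
[15.8, -18.4, -2.1, 0, 0, -0.12]
[17.9, -16.4, -2.1, 0, 0, -0.12]
[19.8, -14.1, -2.1, 0, 0, -0.12]
[21.3, -11.7, -2.1, 0, 0, -0.12]
[22.5, -9.0, -2.1, 0, 0, -0.12]
[23.5, -6.3, -2.1, 0, 0, -0.12]
[24.0, -3.4, -2.1, 0, 0, -0.12]
[24.3, -0.5, -2.1, 0, 0, -0.12]
[24.2, 2.4, -2.1, 0, 0, -0.12]
[(array([ 285. , -222.1,    2.3]), 0.67), (array([ 443.9, -495.2,   -1.8]), 0.6), (array([437.9,   1.9,   1.5]), 0.52)]
```

View pics/t11c.png

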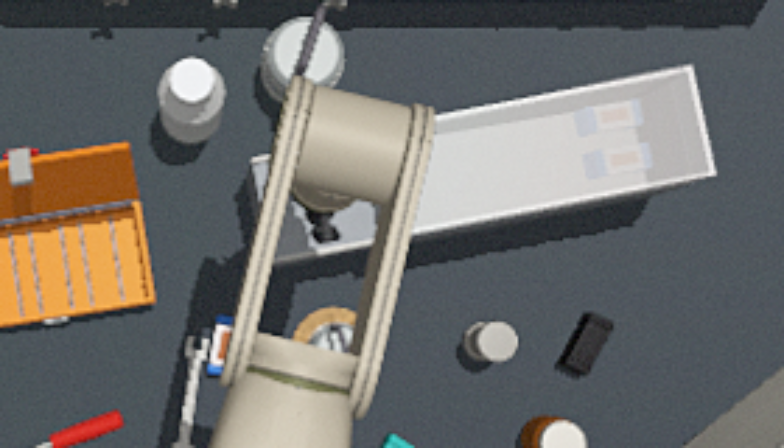

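Both cassettes lie in the well at (610,118) and (618,158), and the case is empty. Now cassette4 at (222,345).

apply_moves --pt "13 -20 0 0 0 -0.12" --pt "15 -18 0 0 0 -0.12" --pt "16 -16 0 0 0 -0.12" --pt "17 -14 0 0 0 -0.12" --pt "18 -12 0 0 0 -0.12"

```text
time: 47.38
tool_pos: [516.4, -56.8, 236.2]
tcp_rot: [-180.0, -0.1, 135.5]
ft_force: [0.9, -1.3, 0.2]
finger_gap: 50.3
grip_force: 0.0
```

apply_moves --pt "19 -9 0 0 0 -0.12" --pt "19 -6 0 0 0 -0.12" --pt "20 -3 0 0 0 -0.12" --pt "20 0 0 0 0 -0.12" --pt "20 2 0 0 0 -0.12"

```text
time: 48.0
tool_pos: [422.6, -19.4, 236.2]
tcp_rot: [180.0, -0.0, 169.9]
ft_force: [-0.1, 0.2, 0.4]
finger_gap: 50.1
grip_force: 0.0
```

apply_moves --pt "0 0 0 0 0 0" --pt "0 0 0 0 0 0" --pt "0 0 0 0 0 0" --pt "0 0 0 0 0 0" --pt "0 0 0 0 0 0"

```text
time: 48.62
tool_pos: [423.8, -20.5, 236.9]
tcp_rot: [180.0, -0.0, 169.6]
ft_force: [0.0, 0.7, 0.2]
finger_gap: 50.0
grip_force: 0.0
```

Run:
```python
from h import *
s=st()
p,d,s=snap('wrist','w12.png'); P=cloud('wrist',d,s); np.save('w12.npy',P)
cass(P,(370,500),(-70,70),36,'c4')
m=(P[...,0]>320)&(P[...,0]<520)&(P[...,1]>-20)&(P[...,1]<110)&(P[...,2]>3)&(P[...,2]<14); q=P[m]
# spanner points in frame of cassette
r=cv2.connectedComponents(m.astype(np.uint8))
for i in range(1,r[0]):
    q=P[r[1]==i]
    if len(q)>60: print(len(q),q.min(0).round(),q.max(0).round())
h=p.astype(int); mm=(h.min(2)>130)&(abs(P[...,2]-5)<6)&(P[...,0]>320)&(P[...,0]<520)&(P[...,1]>0)&(P[...,1]<110)
q=P[mm]; 
for a in range(330,500,10):
    z=q[(q[:,0]>=a)&(q[:,0]<a+10)]
    if len(z)>3: print(a,z[:,1].min().round(),z[:,1].max().round())
```

```text
t 48.62 tcp [423.8 -20.5 236.9] rot [180.   -0.  169.6] F [0.  0.7 0.2] gap 50.0 grip 0.0 j [-10. -21. 111.   0.  90. -89.]
c4 1914 c [441.2  -0.8] size [35.5 78.3] yaw -10.3 z 34.8
1468 [320.  21.   3.] [455.  60.   9.]
73 [498.  94.   3.] [519. 110.  14.]
330 43.0 57.0
340 42.0 56.0
350 40.0 55.0
360 39.0 53.0
370 38.0 52.0
380 37.0 52.0
390 34.0 52.0
400 33.0 50.0
410 31.0 49.0
420 23.0 54.0
430 21.0 54.0
440 19.0 53.0
450 18.0 51.0
460 15.0 18.0
470 14.0 15.0
```

View pics/w12.png

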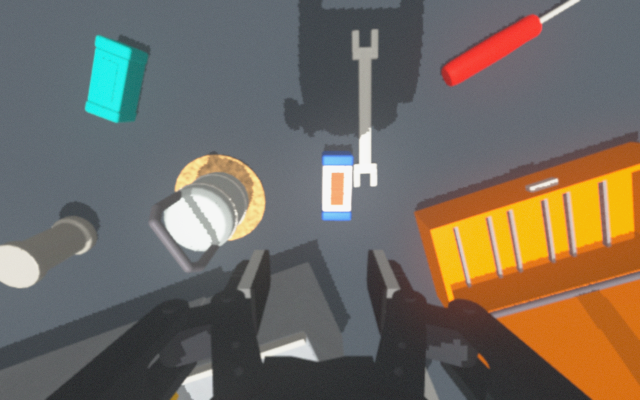

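The wrist picture shows cassette4 at (337,187) with the spanner's jaw beside its robot-side half at (365,175). The spanner is only about 9 mm high, so I'll keep the fingertips 15 mm above the counter and grip over it.

apply_moves --pt "2 11 20 0 0 0" --pt "2 12 40 0 0 0" --pt "0 0 50 0 0 0" --pt "0 0 40 0 0 0" --pt "0 0 20 0 0 0"

```text
time: 49.3
tool_pos: [422.2, 3.2, 64.4]
tcp_rot: [-180.0, -0.2, 169.6]
ft_force: [0.3, -0.2, 0.2]
finger_gap: 50.2
grip_force: 0.0
```

apply_moves --pt "0 0 10 0 0 0" --pt "0 0 0 0 0 0" --pt "0 0 0 0 0 0" --pt "0 0 0 0 0 0" --pt "0 0 0 0 0 0"

```text
time: 49.92
tool_pos: [424.5, 2.9, 57.8]
tcp_rot: [180.0, 0.1, 169.6]
ft_force: [-1.5, 0.2, 1.0]
finger_gap: 50.2
grip_force: 0.0
```

Run:
```python
from h import *
s=st()
p,d,s=snap('wrist','w13.png'); P=cloud('wrist',d,s)
cass(P,(370,500),(-70,70),36,'c4')
m=(P[...,0]>380)&(P[...,0]<480)&(P[...,1]>26)&(P[...,1]<60)&(P[...,2]>2)&(P[...,2]<40)
q=P[m]; print(len(q),np.percentile(q[:,2],[50,90,98,100]).round(1),q[:,0].max())
```

```text
t 49.92 tcp [424.5   2.9  57.8] rot [1.800e+02 1.000e-01 1.696e+02] F [-1.5  0.2  1. ] gap 50.2 grip 0.0 j [ -7. -11. 123.  -0.  69. -86.]
c4 6474 c [441.8  -1.1] size [36.  79.3] yaw -10.9 z 34.8
2400 [5.5 6.3 6.8 8. ] 454.6072685792115
```

apply_moves --pt "0 -1 15 0 0 0" --pt "0 0 15 0 0 0" --pt "0 0 9 0 0 0" --pt "0 0 4 0 0 0" --pt "0 0 0 0 0 0"

```text
time: 50.6
tool_pos: [423.5, 2.0, 13.7]
tcp_rot: [-180.0, -0.1, 169.6]
ft_force: [0.1, 0.3, 0.1]
finger_gap: 50.2
grip_force: 0.0
```

apply_moves --pt "0 0 0 0 0 0" --pt "0 0 0 0 0 0" --pt "0 0 0 0 0 0" --pt "0 0 0 0 0 0" --pt "0 0 0 0 0 0" --fingers 20

```text
time: 51.22
tool_pos: [424.2, 1.9, 14.5]
tcp_rot: [180.0, 0.0, 169.6]
ft_force: [-1.0, 0.2, 5.3]
finger_gap: 35.0
grip_force: 50.7
```

apply_moves --pt "0 0 -5 0 0 0" --pt "0 0 -20 0 0 0" --pt "0 0 -50 0 0 0" --pt "0 0 -60 0 0 0" --pt "0 0 -60 0 0 0"

```text
time: 51.85
tool_pos: [422.9, 2.1, 210.6]
tcp_rot: [-180.0, -0.1, 169.6]
ft_force: [2.3, 0.4, -1.3]
finger_gap: 35.1
grip_force: 50.2
```

Run:
```python
from h import *
s=st(); t=O-88*U; plan([t[0],t[1],215],101,10)
```

```text
t 51.85 tcp [422.9   2.1 210.6] rot [-1.800e+02 -1.000e-01  1.696e+02] F [ 2.3  0.4 -1.3] gap 35.1 grip 50.2 j [ -7. -21. 113.  -0.  87. -86.]
[-21.9, -6.8, -0.4, 0, 0, 0.12]
[-22.6, -4.1, -0.4, 0, 0, 0.12]
[-22.9, -1.4, -0.4, 0, 0, 0.12]
[-22.9, 1.4, -0.4, 0, 0, 0.12]
[-22.6, 4.1, -0.4, 0, 0, 0.12]
[-21.9, 6.8, -0.4, 0, 0, 0.12]
[-20.9, 9.3, -0.4, 0, 0, 0.12]
[-19.7, 11.8, -0.4, 0, 0, 0.12]
[-18.1, 14.0, -0.4, 0, 0, 0.12]
[-16.3, 16.1, -0.4, 0, 0, 0.12]
```

apply_moves --pt "-22 -7 0 0 0 0.12" --pt "-23 -4 0 0 0 0.12" --pt "-23 -1 0 0 0 0.12" --pt "-23 1 0 0 0 0.12" --pt "-23 4 0 0 0 0.12"

```text
time: 52.48
tool_pos: [526.5, -52.0, 208.6]
tcp_rot: [-180.0, -0.1, 135.0]
ft_force: [-0.6, 0.6, -1.6]
finger_gap: 35.0
grip_force: 50.3
```

apply_moves --pt "-22 7 0 0 0 0.12" --pt "-21 9 0 0 0 0.12" --pt "-20 12 0 0 0 0.12" --pt "-18 14 0 0 0 0.12" --pt "-16 16 0 0 0 0.12"

```text
time: 53.1
tool_pos: [628.2, -105.0, 208.4]
tcp_rot: [-179.9, -0.0, 100.7]
ft_force: [0.3, -0.8, -1.4]
finger_gap: 34.8
grip_force: 50.3
```

apply_moves --pt "0 0 0 0 0 0" --pt "0 0 0 0 0 0" --pt "0 0 0 0 0 0" --pt "0 0 0 0 0 0" --pt "0 0 0 0 0 0"

```text
time: 53.72
tool_pos: [627.9, -104.6, 209.3]
tcp_rot: [180.0, 0.0, 100.9]
ft_force: [-0.5, 0.6, -2.0]
finger_gap: 35.2
grip_force: 50.4
```

Run:
```python
from h import *
s=st(); print('box',boxc(s['tool_pos']))
```

```text
t 53.73 tcp [ 627.9 -104.6  209.3] rot [180.    0.  100.9] F [-0.5  0.6 -2. ] gap 35.2 grip 50.4 j [-14.  14.  81.   0.  86. -25.]
box [-87.1   1.5 209.3]
```

apply_moves --pt "0 -2 15 0 0 0" --pt "0 0 18 0 0 0" --pt "0 0 12 0 0 0" --pt "0 0 6 0 0 0" --pt "0 0 2 0 0 0"

```text
time: 54.35
tool_pos: [625.9, -105.1, 155.5]
tcp_rot: [-180.0, -0.0, 100.9]
ft_force: [-0.3, 0.0, -1.5]
finger_gap: 35.1
grip_force: 50.4
```

apply_moves --pt "-10 0 0 0 0 0" --pt "-13 0 0 0 0 0" --pt "-13 0 0 0 0 0" --pt "-12 0 0 0 0 0" --pt "-11 0 0 0 0 0"

```text
time: 54.98
tool_pos: [637.3, -164.1, 156.0]
tcp_rot: [-180.0, -0.0, 100.9]
ft_force: [0.3, 1.0, -2.4]
finger_gap: 34.6
grip_force: 50.4
```

apply_moves --pt "-7 0 0 0 0 0" --pt "-3 0 0 0 0 0" --pt "0 0 1 0 0 0" --pt "0 0 0.5 0 0 0" --pt "0 0 0 0 0 0"

```text
time: 55.6
tool_pos: [639.1, -172.6, 154.7]
tcp_rot: [180.0, 0.0, 100.9]
ft_force: [-0.4, 0.5, -2.0]
finger_gap: 34.7
grip_force: 50.5
```

Run:
```python
from h import *
s=st(); print('box',boxc(s['tool_pos']))
```

```text
t 55.6 tcp [ 639.1 -172.6  154.7] rot [180.    0.  100.9] F [-0.4  0.5 -2. ] gap 34.7 grip 50.5 j [-20.  19.  79.   0.  81. -30.]
box [-18.2  -0.4 154.7]
```

Release, back off, shut the fingers and push (a bit gentler at the end).

apply_moves --pt "0 0 0 0 0 0" --pt "0 0 0 0 0 0" --pt "0 0 0 0 0 0" --pt "10 0 0 0 0 0" --pt "15 0 0 0 0 0" --fingers 50

```text
time: 56.22
tool_pos: [634.2, -147.7, 154.5]
tcp_rot: [180.0, -0.0, 100.9]
ft_force: [0.0, 0.5, 0.4]
finger_gap: 50.2
grip_force: 0.0
```

apply_moves --pt "15 0 1 0 0 0" --pt "15 0 1 0 0 0" --pt "0 0 0 0 0 0" --pt "0 0 0 0 0 0" --pt "0 0 0 0 0 0"

```text
time: 56.85
tool_pos: [628.8, -119.4, 152.7]
tcp_rot: [180.0, 0.0, 100.9]
ft_force: [0.1, -1.0, -0.5]
finger_gap: 49.8
grip_force: 0.0
```

apply_moves --pt "0 0 0 0 0 0" --pt "0 0 0 0 0 0" --pt "0 0 0 0 0 0" --pt "0 0 0 0 0 0" --pt "-5 0 0 0 0 0" --fingers 0

```text
time: 57.48
tool_pos: [629.7, -123.7, 152.6]
tcp_rot: [-180.0, -0.0, 100.9]
ft_force: [-0.1, -0.1, -1.0]
finger_gap: 0.0
grip_force: 0.0
```

apply_moves --pt "-10 0 0 0 0 0" --pt "-12 0 0 0 0 0" --pt "-12 0 0 0 0 0" --pt "-11 0 0 0 0 0" --pt "-7 0 0 0 0 0"

```text
time: 58.1
tool_pos: [639.6, -176.0, 152.5]
tcp_rot: [-180.0, 0.0, 100.8]
ft_force: [0.6, -0.1, 0.1]
finger_gap: -0.2
grip_force: 0.0
```

apply_moves --pt "0 0 0 0 0 0" --pt "0 0 0 0 0 0" --pt "10 0 0 0 0 0" --pt "20 0 0 0 0 0" --pt "25 0 -5 0 0 0"

```text
time: 58.72
tool_pos: [628.3, -118.9, 157.2]
tcp_rot: [-179.9, -0.0, 100.9]
ft_force: [-0.2, 0.6, -0.8]
finger_gap: 0.1
grip_force: 0.0
```

apply_moves --pt "20 0 -20 0 0 0" --pt "0 0 -40 0 0 0" --pt "0 0 -50 0 0 0" --pt "0 0 -40 0 0 0" --pt "0 0 0 0 0 0"

```text
time: 59.35
tool_pos: [627.2, -100.4, 315.1]
tcp_rot: [179.4, 0.3, 100.9]
ft_force: [-0.7, -0.4, -0.2]
finger_gap: -0.0
grip_force: 0.0
```

Run:
```python
from h import *
s=st(); print('box',boxc(s['tool_pos']))
p,d,s=snap('top'); print([(np.round(x['xyz'],1),round(x['confidence'],2)) for x in models.place_of('cassette1','top')][:8])
a=cv2.resize(p[110:270,260:540],None,fx=2.8,fy=2.8)[:, :784]
p2,d,s=snap('side'); b=cv2.resize(p2[60:260,230:430],(448,448))
cv2.imwrite('pics/c14.png',cv2.cvtColor(cv2.resize(np.hstack([a[:,300:],b]),None,fx=.85,fy=.85),cv2.COLOR_RGB2BGR))
# waypoint behind lid: case frame xc=+130 from centre+..., y beside pad
H=np.array([613.3,248.6]); X=np.array([.9874,.1582]); Y=np.array([-.1582,.9874])
for xr in (100,130): print(xr, (H+xr*X-60*Y).round(1),(H+xr*X+60*Y).round(1))
```

```text
t 59.35 tcp [ 627.2 -100.4  315.1] rot [179.4   0.3 100.9] F [-0.7 -0.4 -0.2] gap -0.0 grip 0.0 j [-14.  11.  72.   0.  96. -25.]
box [-91.4   1.7 315.1]
[(array([ 444.4, -489.9,   -1.3]), 0.78), (array([306.7, 232. ,   2.2]), 0.55), (array([ 285.4, -220.4,    3.8]), 0.47), (array([764.4,  47.4,  -4.2]), 0.25)]
100 [721.5 205.2] [702.5 323.7]
130 [751.2 209.9] [732.2 328.4]
```

View pics/c14.png

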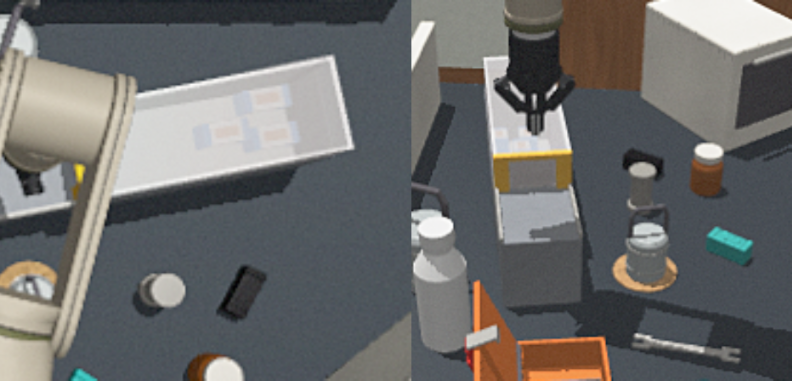

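All three cassettes lie in the well at (265,98), (222,132) and (270,135). The flap hangs shut in the yellow doorway (530,175) and the counter things are untouched. Now the lid: go behind it, beside the pad.

Run:
```python
from h import *
plan([721.5,205.2,312],189.1,10)
th=np.arange(1.5,-.01,-.1); r,h=105,11
x=-r*np.cos(th)+h*np.sin(th); z=r*np.sin(th)+h*np.cos(th)
print([[round(float(-(x[i+1]-x[i])),1),round(float(-(z[i+1]-z[i])),1)] for i in range(len(th)-1)])
```

```text
[28.2, 15.3, -0.4, 0, 0, -0.154]
[25.5, 19.4, -0.4, 0, 0, -0.154]
[22.2, 23.1, -0.4, 0, 0, -0.154]
[18.4, 26.2, -0.4, 0, 0, -0.154]
[14.2, 28.7, -0.4, 0, 0, -0.154]
[9.6, 30.6, -0.4, 0, 0, -0.154]
[4.8, 31.7, -0.4, 0, 0, -0.154]
[-0.1, 32.0, -0.4, 0, 0, -0.154]
[-5.0, 31.6, -0.4, 0, 0, -0.154]
[-9.8, 30.5, -0.4, 0, 0, -0.154]
[[10.6, 0.2], [10.5, 1.2], [10.3, 2.3], [10.0, 3.3], [9.7, 4.3], [9.2, 5.2], [8.6, 6.1], [8.0, 6.9], [7.2, 7.7], [6.4, 8.4], [5.6, 9.0], [4.6, 9.5], [3.7, 9.9], [2.7, 10.2], [1.6, 10.4]]
```

apply_moves --pt "28 15 0 0 0 -0.154" --pt "25 19 0 0 0 -0.154" --pt "22 23 0 0 0 -0.154" --pt "18 26 0 0 0 -0.154" --pt "14 29 0 0 0 -0.154"

```text
time: 60.12
tool_pos: [673.0, 51.4, 305.7]
tcp_rot: [-179.9, -0.1, 145.3]
ft_force: [-0.2, -0.5, -0.5]
finger_gap: 0.2
grip_force: 0.0
```

apply_moves --pt "10 31 0 0 0 -0.154" --pt "5 32 0 0 0 -0.154" --pt "0 32 0 0 0 -0.154" --pt "-5 32 0 0 0 -0.154" --pt "-10 30 0 0 0 -0.154"

```text
time: 60.75
tool_pos: [721.2, 204.9, 305.5]
tcp_rot: [-180.0, -0.2, -170.6]
ft_force: [0.9, -0.2, 0.0]
finger_gap: -0.1
grip_force: 0.0
```

apply_moves --pt "0 0 0 0 0 0" --pt "0 0 0 0 0 0" --pt "0 0 0 0 0 0" --pt "0 0 0 0 0 0" --pt "0 0 0 0 0 0"

```text
time: 61.38
tool_pos: [722.0, 203.0, 307.9]
tcp_rot: [-180.0, 0.0, -170.9]
ft_force: [0.5, -0.5, -0.0]
finger_gap: -0.1
grip_force: 0.0
```

```bash
cat >> h.py <<'E'
H=np.array([613.3,248.6]); X=np.array([.9874,.1582]); Y=np.array([-.1582,.9874])
def hc(p): q=np.array(p[:2])-H; return np.round([q@X,q@Y,p[2]],1)
E
python3 - <<'E'
from h import *
s=st(); print('hinge frame',hc(s['tool_pos']))
p,d,s=snap('wrist'); P=cloud('wrist',d,s)
h=cv2.cvtColor(p,cv2.COLOR_RGB2HSV); m=(h[...,0]>7)&(h[...,0]<20)&(h[...,1]>150)&(P[...,2]>100)
q=P[m]; q=q[np.isfinite(q[:,0])]
if len(q):
    a=(q[:,:2]-H)@X; i=q[:,2]>np.percentile(q[:,2],95); print(len(q),'lid top x',a[i].mean(),'z',q[:,2].max())
E
```

```text
t 61.38 tcp [722.  203.  307.9] rot [-180.     0.  -170.9] F [ 0.5 -0.5 -0. ] gap -0.1 grip 0.0 j [ 12.  31.  48.  -0. 100. -87.]
hinge frame [100.1 -62.2 307.9]
13160 lid top x 54.904472116538145 z 190.71784705808977
```

apply_moves --pt "0 0 20 0 0 0" --pt "0 0 35 0 0 0" --pt "0 0 40 0 0 0" --pt "0 0 30 0 0 0" --pt "0 0 15 0 0 0"

```text
time: 62.05
tool_pos: [720.8, 203.2, 165.0]
tcp_rot: [-180.0, -0.2, -170.9]
ft_force: [-0.1, 0.3, 0.5]
finger_gap: -0.1
grip_force: 0.0
```

apply_moves --pt "8 0 0 0 0 0" --pt "8 0 0 0 0 0" --pt "9 0 0 0 0 0" --pt "9 0 0 0 0 0" --pt "9 0 0 0 0 0"

```text
time: 62.68
tool_pos: [679.4, 196.8, 168.7]
tcp_rot: [180.0, 0.1, -170.9]
ft_force: [1.4, 0.1, 2.0]
finger_gap: 0.1
grip_force: 0.8
```

apply_moves --pt "9 0 0 0 0 0" --pt "9 0 0 0 0 0" --pt "8 0 0 0 0 0" --pt "8 0 0 0 0 0" --pt "8 0 0 0 0 0"

```text
time: 63.3
tool_pos: [637.6, 190.1, 167.7]
tcp_rot: [180.0, 0.0, -170.9]
ft_force: [0.9, 1.0, 0.9]
finger_gap: 0.2
grip_force: 1.0
```

Run:
```python
from h import *
s=st(); print('hinge frame',hc(s['tool_pos']))
```

```text
t 63.3 tcp [637.6 190.1 167.7] rot [ 180.     0.  -170.9] F [0.9 1.  0.9] gap 0.2 grip 1.0 j [ 12.  19.  78.  -0.  82. -87.]
hinge frame [ 14.7 -61.7 167.7]
```

Exactly at the start of the arc, with the lid bearing on the fingers. Now the arc.

apply_moves --pt "10.6 0 0.2 0 0 0" --pt "10.5 0 1.2 0 0 0" --pt "10.3 0 2.3 0 0 0" --pt "10 0 3.3 0 0 0" --pt "9.7 0 4.3 0 0 0"

```text
time: 63.92
tool_pos: [586.9, 181.9, 156.2]
tcp_rot: [180.0, 0.0, -170.9]
ft_force: [1.7, -0.1, 3.0]
finger_gap: -0.1
grip_force: 1.3
```

apply_moves --pt "9.2 0 5.2 0 0 0" --pt "8.6 0 6.1 0 0 0" --pt "8 0 6.9 0 0 0" --pt "7.2 0 7.7 0 0 0" --pt "6.4 0 8.4 0 0 0"

```text
time: 64.55
tool_pos: [548.1, 175.7, 121.4]
tcp_rot: [-180.0, -0.0, -170.9]
ft_force: [-0.1, 0.9, 3.6]
finger_gap: 0.1
grip_force: 1.7
```

Run:
```python
from h import *
s=st(); a=hc(s['tool_pos']); print('hinge frame',a)
xc=a[0]-11; z=a[2]-62; rho=np.hypot(xc,z); print(rho,np.hypot(105,11),'theta',np.arctan2(z,-xc)-np.arctan2(11,105))
```

```text
t 64.55 tcp [548.1 175.7 121.4] rot [-180.    -0.  -170.9] F [-0.1  0.9  3.6] gap 0.1 grip 1.7 j [ 13.   8.  96.  -0.  76. -86.]
hinge frame [-75.9 -61.7 121.4]
105.26143643329213 105.57461816175325 theta 0.49521513401868744
```

apply_moves --pt "5.6 0 9 0 0 0" --pt "4.6 0 9.5 0 0 0" --pt "3.7 0 9.9 0 0 0" --pt "2.7 0 9 0 0 0" --pt "1 0 5 0 0 0"

```text
time: 65.18
tool_pos: [531.2, 173.0, 79.1]
tcp_rot: [180.0, -0.0, -170.9]
ft_force: [-2.4, -1.1, 9.2]
finger_gap: 0.0
grip_force: 4.1
```

apply_moves --pt "0.5 0 3 0 0 0" --pt "0 0 2 0 0 0" --pt "0 0 1 0 0 0" --pt "0 0 1 0 0 0" --pt "0 0 0 0 0 0"

```text
time: 65.8
tool_pos: [530.2, 172.8, 72.5]
tcp_rot: [-180.0, -0.1, -170.9]
ft_force: [-4.5, -0.8, 7.5]
finger_gap: 0.1
grip_force: 3.6
```

Run:
```python
from h import *
s=st(); a=hc(s['tool_pos']); print('hinge frame',a)
```

```text
t 65.8 tcp [530.2 172.8  72.5] rot [-1.800e+02 -1.000e-01 -1.709e+02] F [-4.5 -0.8  7.5] gap 0.1 grip 3.6 j [ 13.   9. 101.   0.  70. -86.]
hinge frame [-94.  -61.7  72.5]
```

Press a little further until the force rises, then raise slowly and check.

apply_moves --pt "0 0 0.5 0 0 0" --pt "0 0 0.5 0 0 0" --pt "0 0 0.5 0 0 0" --pt "0 0 0 0 0 0" --pt "0 0 0 0 0 0"

```text
time: 66.42
tool_pos: [530.2, 172.8, 71.5]
tcp_rot: [-180.0, -0.1, -170.9]
ft_force: [-6.3, -0.9, 9.9]
finger_gap: -0.4
grip_force: 5.6
```

apply_moves --pt "0 0 0.5 0 0 0" --pt "0 0 0.5 0 0 0" --pt "0 0 0.5 0 0 0" --pt "0 0 0 0 0 0" --pt "0 0 0 0 0 0"

```text
time: 67.05
tool_pos: [530.2, 172.8, 70.4]
tcp_rot: [-180.0, -0.1, -170.9]
ft_force: [-9.6, -2.4, 15.6]
finger_gap: -0.4
grip_force: 7.7
```

apply_moves --pt "0 0 -1 0 0 0" --pt "0 0 -1 0 0 0" --pt "0 0 -1 0 0 0" --pt "0 0 -1 0 0 0" --pt "0 0 0 0 0 0"

```text
time: 67.68
tool_pos: [530.6, 172.9, 73.5]
tcp_rot: [-180.0, -0.0, -170.9]
ft_force: [-3.2, 0.1, 4.1]
finger_gap: -0.1
grip_force: 2.3
```

apply_moves --pt "0 0 -1 0 0 0" --pt "0 0 -1 0 0 0" --pt "0 0 0 0 0 0" --pt "0 0 0 0 0 0" --pt "0 0 0 0 0 0"

```text
time: 68.3
tool_pos: [530.7, 172.9, 75.5]
tcp_rot: [180.0, -0.0, -170.9]
ft_force: [0.4, 0.2, 0.8]
finger_gap: 0.1
grip_force: 0.0
```

Run:
```python
from h import *
s=st(); p,d,s=snap('side'); P=cloud('side',d,s); print([(np.round(x['xyz'],1),round(x['confidence'],2)) for x in models.place_of('pad','side')][:2])
h=cv2.cvtColor(p,cv2.COLOR_RGB2HSV); m=(h[...,0]>7)&(h[...,0]<20)&(h[...,1]>150)&(P[...,2]>66)&(P[...,2]<110)
q=P[m]; a=(q[:,:2]-H)@X; 
for lo in (-138,-120,-100,-80): 
    k=(a>lo)&(a<lo+18); print(lo,k.sum(),np.median(q[k,2]).round(1))
```

```text
t 68.3 tcp [530.7 172.9  75.5] rot [ 180.    -0.  -170.9] F [0.4 0.2 0.8] gap 0.1 grip 0.0 j [ 13.   9. 101.   0.  71. -86.]
[(array([506.1, 229.5,  90.4]), 0.77), (array([615. , 246.4,  65.2]), 0.54)]
-138 391 74.0
-120 321 73.9
-100 341 73.7
-80 262 73.8
```

The force is gone and the lid lies flat at about 73.8 mm, so the catch holds. I'll withdraw and check everything.

apply_moves --pt "0 0 -3 0 0 0" --pt "0 0 -10 0 0 0" --pt "0 0 -40 0 0 0" --pt "0 0 -60 0 0 0" --pt "0 0 -60 0 0 0"

```text
time: 69.03
tool_pos: [530.4, 172.8, 251.1]
tcp_rot: [180.0, 0.0, -170.9]
ft_force: [0.2, 0.1, 0.7]
finger_gap: -0.1
grip_force: 0.0
```

apply_moves --pt "30 0 0 0 0 0" --pt "30 0 0 0 0 0" --pt "0 0 0 0 0 0" --pt "0 0 0 0 0 0" --pt "0 0 0 0 0 0"

```text
time: 69.65
tool_pos: [472.1, 163.4, 248.8]
tcp_rot: [-180.0, 0.0, -170.9]
ft_force: [0.1, -0.2, 0.5]
finger_gap: -0.2
grip_force: 0.0
```

Run:
```python
from h import *
s=st()
for c in('top','side'):
    p,d,s=snap(c); P=cloud(c,d,s)
    h=cv2.cvtColor(p,cv2.COLOR_RGB2HSV); m=(h[...,0]>7)&(h[...,0]<20)&(h[...,1]>150)&(P[...,2]>66)&(P[...,2]<200)&(P[...,0]>430)
    q=P[m]; print(c,'lid z',np.percentile(q[:,2],[5,50,95]).round(1))
    for n in('canister','mat','cassette4','spanner','heater','driver','pad'): print(c,n,[(np.round(x['xyz']).astype(int).tolist(),round(x['confidence'],2)) for x in models.place_of(n,c)][:4])
```

```text
t 69.65 tcp [472.1 163.4 248.8] rot [-180.     0.  -170.9] F [ 0.1 -0.2  0.5] gap -0.2 grip 0.0 j [ 13.  -9.  99.  -0.  89. -86.]
top lid z [67.9 74.1 80.5]
top canister [([824, -102, 2], 0.81), ([438, -149, 6], 0.64)]
top mat [([435, -149, -4], 0.6)]
top cassette4 [([446, -490, -4], 0.73), ([282, -220, -1], 0.47)]
top spanner []
top heater [([306, 233, 1], 0.21)]
top driver [([307, 230, 1], 0.66)]
top pad []
side lid z [69.7 73.6 78.2]
side canister [([438, -156, 5], 0.68), ([819, -98, 1], 0.65)]
side mat [([432, -156, -3], 0.77), ([341, 478, 0], 0.37)]
side cassette4 [([284, -221, 3], 0.56)]
side spanner [([364, 48, 4], 0.59)]
side heater []
side driver [([312, 232, -4], 0.8), ([686, -427, 44], 0.72), ([506, 234, 89], 0.16)]
side pad [([506, 230, 92], 0.73), ([642, -192, 4], 0.46)]
```

Everything checks out: the lid is shut, the canister is on the mat, and only the look-alikes remain on the counter.

```bash
python3 -c "
from bench import job
print(job.hand_in())"
```

```text
the job is handed in; nothing more can be done
None
```

I handed the job in at about 70 s: the canister stands on the mat, the three cassettes present are in the drop box with the flap shut, the lid is latched after being steadied all the way up, and no bystander was seen to move.

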